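Gauge the hold-in gap on the fence with a taper feeler

TASK

Pick up the steel taper feeler gauge by its wooden handle, lay its straight edge along the aluminium fence in front of the brass spring nose, and slide it thin end first into the gap between fence and nose. Go by the drag: stop when it is gently snug (about 8 N of push), never forcing it, then let go and leave it lying flat on the bench, snugly nipped in the gap with its straight edge flat against the fence so that the gap can be read. Leave the other things on the bench where they are.

Things in the scene. Friction and masses are not known exactly. Their poses are not given: they have to be found in the camera images.
- gauge: Loose steel taper gauge, 0.22 kg; bar 142 long, 18 tall (sizes in mm), lying on the bench. Upright wooden handle over the thick end, 24 (x) by 18 (y), up to z 70. Origin at bench level under the handle's centre; x to the thin end, z up. Bar 18 wide (y -9 to 9) for x -15 to 15, then tapering 1 in 8 to 4 wide at the tip, x 127. Edge y = +9 is straight, along x; the taper is on the other edge.
- gauge_tip (a point): End of the gauge's straight edge at the thin tip, at bench level: (127, 9, 0) mm in the gauge's frame, same axes. The bar is 4 mm wide here, 1 mm more for every 8 mm back from it.
- fence: Fixed aluminium fence bar, 300 mm long (x -160 to 140), 30 wide (y 0 to 30), 22 tall. Its smooth working face is the upright plane y = 0, looking to -y, where the gauge goes, gauge x along fence x. Origin at bench level on that face, opposite the crown of the nose. A 1.5 mm flange lies behind it, y 30 to 57. The bench on the -y side is clear from x -160 to -45.
- gap (a point): Point on the fence face, 11 mm up, where the gap is narrowest (fence x = 0). Across it, in -y, stands the nose: an upright brass cylinder, 24 mm across, 24 high, on a stiff spring plunger (40 N/mm, yields along -y only) in a fixed steel block 46 x 44 x 26 with an 80 mm foot. The gap is 8 to 14 mm, differs each time and is not measured: feel it. Friction of gauge on fence and nose about 0.35.
- fence_near (a point): The working face's end on the side the gauge comes from, at bench level: (-160, 0, 0) mm in the fence's frame. Once the gauge touches both fence and nose the push needed rises by about 1 to 3 N per mm of travel.
- wood_box: Bystander, loose, to be left alone: open wooden box 140 x 180 x 60 mm. Origin at its underside.
- sanding_block: Bystander, loose, to be left alone: cork sanding block 100 x 55 x 30 mm. Origin at its underside.
- hammer: Bystander, loose, to be left alone: hammer lying flat. Origin at its underside.
- screwdriver: Bystander, loose, to be left alone: screwdriver lying flat. Origin at its underside.
- glue: Bystander, loose, to be left alone: white glue bottle, 56 mm across, 150 mm tall, standing. Origin at its underside.
- offcut: Bystander, loose, to be left alone: pale wood offcut 160 x 70 x 18 mm. Origin at its underside.
- clamp: Bystander, loose, to be left alone: steel F-clamp lying flat, about 200 mm long. Origin at its underside.

How it is judged:
By the outcome, as a careful person would: the job done as asked, in the order asked, and still so for the second after the job is handed in, with the robot touching nothing.
It also fails if it takes over 70 s, if anything falls off the work surface, if the arm or the gripper's body presses on something with over 40 N, if the wrist force passes 120 N, or if a joint passes its speed limit or range.

ROBOT

A 6-joint arm with a two-finger parallel gripper is mounted at the origin on the work surface. World frame = base frame: x ahead of the robot, y to its left, z up, the work surface at z = 0. Lengths are in m, angles in rad, forces in N, time in s.
With the tool pointing down it reaches from about 0.275 to 0.875 m from the base axis. Payload 12.5 kg.
Tool frame: the origin (TCP) lies at the very end of the fingers, on their centre line; the grasp point (between the pads) lies 19 mm behind it; z points along the fingers, y is the direction in which the jaws open and shut (so a half turn about z gives the same grasp; the last joint's range is limited). The gripper opens to 85 mm and grips with 20 to 120 N. Pads are 22 mm wide; open, the fingers measure 114 mm over their backs; the gripper's body (76 mm by 85 mm) begins 54 mm behind the grasp point. The pads swing forward as they close: fully open they stand 13 mm farther back than shut.
Start: joints at [-0.085, 0.351, 1.652, -0, 1.139, -0.085], TCP at [0.55, 0, 0.193] pointing down, gripper open.
Joint ranges: [-2.75, 2.75], [-0.79, 2.1], [0.01, 2.65], [-1.57, 4.71], [0.07, 3.14], [-2.87, 2.87]. Speed limits (rad/s): [2.22, 2.22, 2.79, 3.14, 3.14, 3.14].

INTERFACE

Orientations are given as a rotation vector (axis times angle).
In Python, from rig import state, read_camera, camera_model, job_done gives the robot as it stands.
- The arm moves only by the tool send_rows, never from a script. Its argument "commands" is a list of rows, each an object with "twist": the turn, a rotation vector about the tool's x, y, z in rad, a list of three; "delta_pos": the shift along the tool's x, y, z in cm, a list of three; "fingers": the closure, from 0 (fully open) to 1 (shut). A call has 1 to 20 rows; each row is the pose to reach, as a shift and turn from the pose commanded when the call began, along the tool's axes at that moment; what a row does not reach only later rows make up. A row lasts 1/10 s, in which the tool goes at most 50 mm and 8.59 degrees, less where a joint would pass 70% of its speed; a pose out of reach is approached as far as the arm can. A call with a gripper value outside its range is refused whole. The fingers move at their own pace and stop on an object; "newtons" is the grip in N (left out, the last holds). Time passes only in rows, so rows that repeat a pose let the fingers close. It gives the time, the measured TCP pose, the force and the opening at its end, in the units of the state.
- state(): the state, without advancing time (a new reading comes with each control period).
- read_camera(name): name is "scene" or "side" or "wrist"; returns the picture (384x512x3 uint8, red, green, blue); there is no depth.
- camera_model(name): a dict with "vertical_fov" (degrees; the focal length in pixels is half the picture's height over the tangent of half this angle, whatever the lens; pixels are square), "cx", "cy" (the principal point, pixels), "D" ([k1, k2, p1, p2, k3] as OpenCV has them; the pictures are not rectified), "T" (4x4, takes a point from camera to world coordinates). Camera axes: x right, y up, looking along -z (the intrinsics and any distortion apply to the point x, -y, -z); pixel columns grow to the right and rows downward; lengths in m; the calibration is good to about 2 mm. A picture is of the moment at which its call begins: read the wrist's pose just before it. camera_model takes no time and is no camera call; for the wrist camera it gives the pose at the moment of the call.
- job_done(): hands the job in, once; it reports no verdict.
The state is a dict: "time_s": time; "qpos": joint angles; "dq": joint speeds; "effort": joint torques, N m; "tcp_pos": TCP position; "ee_rot": TCP orientation; "contact_force": force on the tool from outside, world axes, zero at the start; "moment": the same for the moment, N m; "opening": finger opening in m.
Only numpy, scipy, OpenCV 4.12 (cv2) and the standard library are available. Lean on these libraries where they do the work, as an engineer would, in place of code of your own. Each camera call takes 0.05 s, during which the arm holds its last target. There are 200 camera calls.

## Working session

There is one attempt and no reset: what is moved stays moved. The work goes in short steps, Python scripts to look and compute and a tool call to move; the robot and the scene stay as the last step left them, time stands still between calls to the robot, and variables do not carry over. Pictures are saved under pics/ and viewed, about 8 in all and at most 12, crops included, and the job is handed in when it is done.

Besides the shell and the picture viewer there is one more tool, called by a JSON object that holds its "fn" and its "kwargs", one argument or row to a line. send_rows: Moves the arm, as the interface text tells. Its arguments: {"type":"object","properties":{"commands":{"type":"array","items":{"type":"object","properties":{"twist":{"type":"array","items":{"type":"number"}},"delta_pos":{"type":"array","items":{"type":"number"}},"fingers":{"type":"number"}}}},"newtons":{"type":"number"}},"required":["commands"]}

```bash
mkdir -p pics; cat > h.py <<'E'
import numpy as np, cv2
from rig import *
def snap(n,f):
    m=camera_model(n); im=read_camera(n); cv2.imwrite(f'pics/{f}.png',im[:,:,::-1]); np.save(f'pics/{f}.npy',m,allow_pickle=True); return im,m
def load(f): return cv2.imread(f'pics/{f}.png'), np.load(f'pics/{f}.npy',allow_pickle=True).item()
def K(m):
    f=192/np.tan(np.radians(m['vertical_fov'])/2); return np.array([[f,0,m['cx']],[0,f,m['cy']],[0,0,1.]])
def pix2w(m,uv,z):
    uv=np.array(uv,float).reshape(-1,1,2); p=cv2.undistortPoints(uv,K(m),np.array(m['D'],float)).reshape(-1,2)
    T=np.array(m['T']); d=np.c_[p[:,0],-p[:,1],-np.ones(len(p))]@T[:3,:3].T; o=T[:3,3]
    z=np.broadcast_to(z,len(p)); return o+d*((z-o[2])/d[:,2])[:,None]
def w2pix(m,P):
    T=np.array(m['T']); c=(np.array(P,float).reshape(-1,3)-T[:3,3])@T[:3,:3]; c=c*[1,-1,-1]
    return cv2.projectPoints(c.reshape(-1,1,3),np.zeros(3),np.zeros(3),K(m),np.array(m['D'],float))[0].reshape(-1,2)
def crop(f,x0,y0,x1,y1,s,g=None):
    im,_=load(f); c=cv2.resize(im[y0:y1,x0:x1],None,fx=s,fy=s,interpolation=cv2.INTER_CUBIC); cv2.imwrite(f'pics/{g or f+"_c"}.png',c)
E
python3 - <<'E'
from h import *
a,m=snap('scene','s1');b,m2=snap('side','d1')
for x in(m,m2):print(np.round(x['T'],3).tolist(),x['vertical_fov'],x['D'])
cv2.imwrite('pics/both.png',cv2.resize(np.vstack([a,b])[:,:,::-1],None,fx=.78,fy=.78,interpolation=cv2.INTER_AREA))
print(state())
E
```

```text
[[-0.219, -0.65, 0.728, 1.507], [0.975, -0.16, 0.151, 0.168], [0.018, 0.743, 0.669, 0.931], [0.0, 0.0, 0.0, 1.0]] 49.4392630061392 [-0.05132832  0.          0.          0.          0.        ]
[[0.98, 0.108, -0.167, 0.339], [-0.199, 0.562, -0.803, -0.927], [0.007, 0.82, 0.572, 0.679], [0.0, 0.0, 0.0, 1.0]] 55.04921067980348 [-0.04229464  0.          0.          0.          0.        ]
{'time_s': 0.1, 'qpos': array([-8.45860620e-02,  3.51200141e-01,  1.65232363e+00, -1.84298525e-05,
        1.13908324e+00, -8.45745418e-02]), 'dq': array([-0.00151135, -0.00135527, -0.00222852,  0.00158954,  0.00075142,
       -0.00025601]), 'effort': array([ 7.48983075e-04, -5.06837368e+01, -2.91875267e+01, -4.43532826e-05,
        2.64409253e-03,  5.99887670e-06]), 'tcp_pos': array([5.49684583e-01, 5.48982369e-05, 1.92916388e-01]), 'ee_rot': array([-2.22090498e+00, -2.22089654e+00,  1.04730138e-03]), 'contact_force': array([-0.49647791, -1.0233815 , -0.4915838 ]), 'moment': array([ 0.00013851, -0.03594624, -0.00681511]), 'opening': 0.08503562194595389}
```

View pics/both.png

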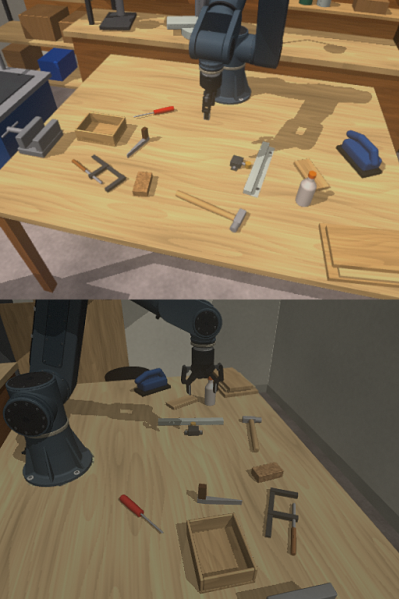

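Both views show the gauge at about scene (177,182) and side (275,254). The fence and nose block are at about scene (325,212) and side (246,160).

```bash
python3 - <<'E'
from h import *
s,_=load('s1');d,_=load('d1')
def c(im,x,y,w,h,k): return cv2.resize(im[y:y+h,x:x+w],(w*k,h*k),interpolation=cv2.INTER_CUBIC)
# 400x300 tiles: scene gauge(155,150)x5 ; scene fence (285,170) x4 ; side gauge (245,225) x5 ; side fence (195,140) x4
t=[c(s,155,150,80,60,5),c(s,270,175,100,75,4),c(d,240,225,80,60,5),c(d,195,135,100,75,4)]
cv2.imwrite('pics/t.png',np.vstack([np.hstack(t[:2]),np.hstack(t[2:])]))
E
```

```text
(no output)
```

View pics/t.png

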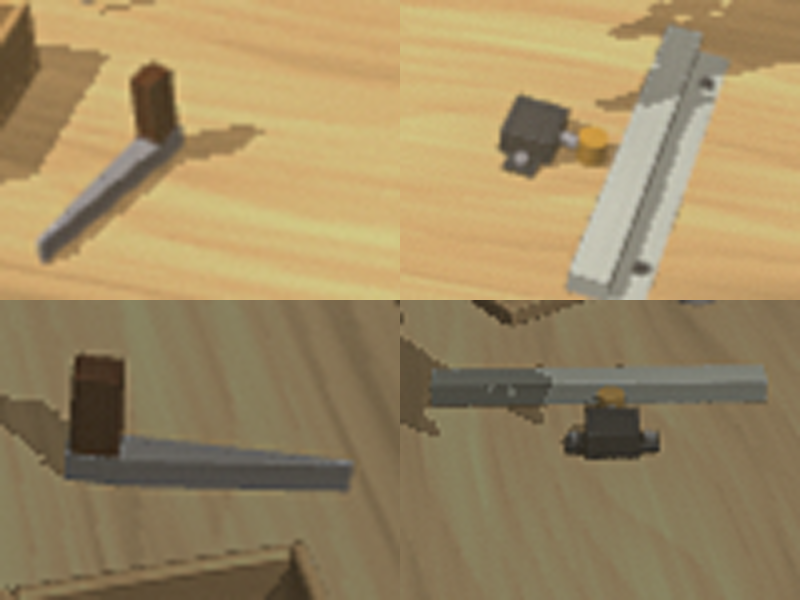

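Crops: in the scene view the gauge tip is toward world +x. The fence top runs from (337,182) to (313,244.5), and its nose side faces world -y. Next I localise them.

```bash
python3 - <<'E'
from h import *
_,s=load('s1');_,d=load('d1')
S=lambda x,y:(270+(x-400+.5)/4-.5,175+(y+.5)/4-.5)
D=lambda x,y:(195+(x-400+.5)/4-.5,135+(y-300+.5)/4-.5)
G=lambda x,y:(155+(x+.5)/5-.5,150+(y+.5)/5-.5)
H=lambda x,y:(240+(x+.5)/5-.5,225+(y-300+.5)/5-.5)
r=lambda m,p,z:print(np.round(pix2w(m,p,z)*1e3,1).tolist())
print('fence top face edge scene far,near; other edge');r(s,[S(668,28),S(570,278),S(703,40),S(612,284)],.022)
print('fence side: bottom L,R; top front L,R');r(d,[D(431,405),D(766,401)],0);r(d,[D(431,381),D(766,376)],.022)
print('nose top scene, side');r(s,[S(593,134)],.024);r(d,[D(610,395)],.024)
print('gauge tip top scene / bench');r(s,[G(40,240),G(48,241)],.018);r(s,[G(43,260),G(50,260)],0)
print('handle top centre scene');r(s,[G(153,70)],.07)
print('side: handle top c');r(d,[H(100,362)],.07);print('bar front bottom L, tip; top tip');r(d,[H(68,476),H(349,491)],0);r(d,[H(68,454),H(351,464),H(125,437)],.018)
E
```

```text
fence top face edge scene far,near; other edge
[[401.3, 214.1, 22.0], [697.6, 167.2, 22.0], [409.8, 244.1, 22.0], [696.3, 197.4, 22.0]]
fence side: bottom L,R; top front L,R
[[393.3, 217.7, 0.0], [689.9, 168.1, 0.0]]
[[395.3, 222.1, 22.0], [690.5, 174.9, 22.0]]
nose top scene, side
[[547.1, 166.6, 24.0]]
[[546.3, 164.8, 24.0]]
gauge tip top scene / bench
[[611.1, -325.7, 18.0], [610.8, -320.4, 18.0]]
[[610.9, -326.3, 0.0], [609.8, -321.9, 0.0]]
handle top centre scene
[[488.0, -288.2, 70.0]]
side: handle top c
[[491.4, -284.4, 70.0]]
bar front bottom L, tip; top tip
[[475.2, -289.3, 0.0], [610.7, -326.5, 0.0]]
[[474.6, -291.7, 18.0], [610.2, -325.4, 18.0], [504.9, -285.6, 18.0]]
```

{"fn": "send_rows", "kwargs": {
  "commands": [
    {"delta_pos": [-28.6, -6.0, -6.0], "twist": [0, 0, -1.215], "fingers": 0},
    {"delta_pos": [-28.6, -6.0, -6.0], "twist": [0, 0, -1.215], "fingers": 0},
    {"delta_pos": [-28.6, -6.0, -6.0], "twist": [0, 0, -1.215], "fingers": 0},
    {"delta_pos": [-28.6, -6.0, -6.0], "twist": [0, 0, -1.215], "fingers": 0},
    {"delta_pos": [-28.6, -6.0, -6.0], "twist": [0, 0, -1.215], "fingers": 0},
    {"delta_pos": [-28.6, -6.0, -6.0], "twist": [0, 0, -1.215], "fingers": 0},
    {"delta_pos": [-28.6, -6.0, -6.0], "twist": [0, 0, -1.215], "fingers": 0},
    {"delta_pos": [-28.6, -6.0, -6.0], "twist": [0, 0, -1.215], "fingers": 0},
    {"delta_pos": [-28.6, -6.0, -6.0], "twist": [0, 0, -1.215], "fingers": 0},
    {"delta_pos": [-28.6, -6.0, -6.0], "twist": [0, 0, -1.215], "fingers": 0},
    {"delta_pos": [-28.6, -6.0, -6.0], "twist": [0, 0, -1.215], "fingers": 0},
    {"delta_pos": [-28.6, -6.0, -6.0], "twist": [0, 0, -1.215], "fingers": 0},
    {"delta_pos": [-28.6, -6.0, -6.0], "twist": [0, 0, -1.215], "fingers": 0}
  ]
}}

```text
time_s: 1.4
tcp_pos: [0.49, -0.2858, 0.2533]
ee_rot: [-0.557, -3.092, -0.0]
contact_force: [-0.2, 0.3, -1.1]
opening: 0.0856
```

```bash
python3 - <<'E'
from h import *
a,m=snap('wrist','w1'); crop('w1',0,0,512,384,1.5)
s=state();print(s['time_s'],s['tcp_pos'],s['ee_rot']);print(np.round(m['T'],3).tolist(),m['vertical_fov'],m['D'])
E
```

```text
1.45 [ 0.49002557 -0.28580668  0.25333805] [-5.56937441e-01 -3.09171714e+00 -6.36902196e-05]
[[0.35, -0.888, -0.298, 0.414], [0.937, 0.332, 0.112, -0.257], [-0.001, -0.318, 0.948, 0.433], [0.0, 0.0, 0.0, 1.0]] 58.83908123679988 [-0.0630078  0.         0.         0.         0.       ]
```

View pics/w1_c.png

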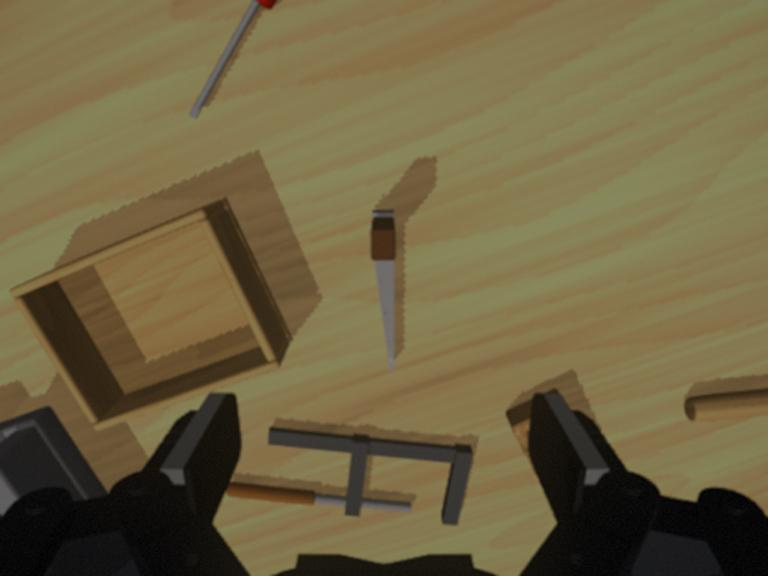

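The wrist view shows the handle top near (384,240), the tip near (391,370) and the straight edge on the right. I'll enlarge it for precision.

```bash
python3 - <<'E'
from h import *
crop('w1',225,130,295,255,4.8)
E
```

```text
(no output)
```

View pics/w1_c.png

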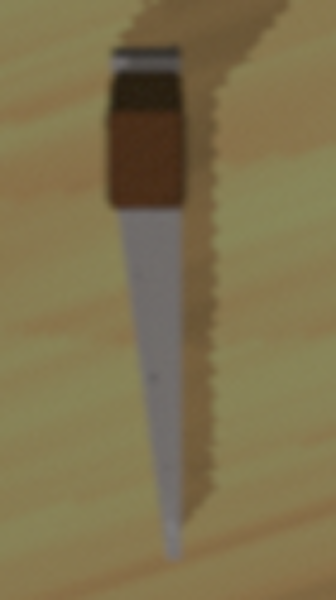

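```bash
python3 - <<'E'
from h import *
_,m=load('w1')
q=lambda x,y:(225+(x+.5)/4.8-.5,130+(y+.5)/4.8-.5)
h=pix2w(m,[q(110,109),q(184,109),q(184,207),q(109,207)],.07)
b=pix2w(m,[q(182,60),q(183,215),q(182,400),q(181,555),q(167,555)],.018)
print(np.round(h*1e3,1).tolist(),np.round(h.mean(0)*1e3,1));print(np.round(b*1e3,1).tolist())
d=b[3]-b[0];print(np.degrees(np.arctan2(d[1],d[0])),np.linalg.norm(d))
d=b[3]-b[1];print(np.degrees(np.arctan2(d[1],d[0])))
E
```

```text
[[478.2, -290.8, 70.0], [484.0, -275.2, 70.0], [505.4, -283.0, 70.0], [499.3, -299.1, 70.0]] [ 491.7 -287.    70. ]
[[481.9, -273.9, 18.0], [520.3, -287.8, 18.0], [569.1, -306.0, 18.0], [613.0, -322.4, 18.0], [611.6, -326.1, 18.0]]
-20.277257199468814 0.13976816073518647
-20.470932552732652
```

{"fn": "send_rows", "kwargs": {
  "commands": [
    {"delta_pos": [-0.1, 0, 5], "twist": [0, 0, 0], "fingers": 0.4},
    {"delta_pos": [-0.1, 0, 10], "twist": [0, 0, 0], "fingers": 0.4},
    {"delta_pos": [-0.1, 0, 14], "twist": [0, 0, 0], "fingers": 0.4},
    {"delta_pos": [-0.1, 0, 18], "twist": [0, 0, 0], "fingers": 0.4},
    {"delta_pos": [-0.1, 0, 20.5], "twist": [0, 0, 0], "fingers": 0.4},
    {"delta_pos": [-0.1, 0, 22.4], "twist": [0, 0, 0], "fingers": 0.4},
    {"delta_pos": [-0.1, 0, 22.4], "twist": [0, 0, 0], "fingers": 0.4},
    {"delta_pos": [-0.1, 0, 22.4], "twist": [0, 0, 0], "fingers": 0.4},
    {"delta_pos": [-0.1, 0, 22.4], "twist": [0, 0, 0], "fingers": 0.4}
  ],
  "newtons": 40
}}

```text
time_s: 2.35
tcp_pos: [0.4916, -0.2868, 0.0307]
ee_rot: [0.556, 3.09, -0.001]
contact_force: [0.1, 0.2, 0.0]
opening: 0.0514
```

{"fn": "send_rows", "kwargs": {
  "commands": [
    {"delta_pos": [0, 0, 0], "twist": [0, 0, 0], "fingers": 1},
    {"delta_pos": [0, 0, 0], "twist": [0, 0, 0], "fingers": 1},
    {"delta_pos": [0, 0, 0], "twist": [0, 0, 0], "fingers": 1},
    {"delta_pos": [0, 0, 0], "twist": [0, 0, 0], "fingers": 1},
    {"delta_pos": [0, 0, 0], "twist": [0, 0, 0], "fingers": 1},
    {"delta_pos": [0, 0, 0], "twist": [0, 0, 0], "fingers": 1},
    {"delta_pos": [0, 0, 0], "twist": [0, 0, 0], "fingers": 1},
    {"delta_pos": [0, 0, 0], "twist": [0, 0, 0], "fingers": 1}
  ],
  "newtons": 40
}}

```text
time_s: 3.15
tcp_pos: [0.4912, -0.2866, 0.0302]
ee_rot: [0.556, 3.091, -0.001]
contact_force: [-2.1, 0.2, 6.1]
opening: 0.0156
```

{"fn": "send_rows", "kwargs": {
  "commands": [
    {"delta_pos": [0, 0, -2], "twist": [0, 0, 0], "fingers": 1},
    {"delta_pos": [0, 0, -6], "twist": [0, 0, 0], "fingers": 1},
    {"delta_pos": [0, 0, -10], "twist": [0, 0, 0], "fingers": 1},
    {"delta_pos": [0, 0, -11], "twist": [0, 0, 0], "fingers": 1},
    {"delta_pos": [2.5, 3.5, -11], "twist": [0, 0, -0.02], "fingers": 1},
    {"delta_pos": [5, 7, -11], "twist": [0, 0, -0.04], "fingers": 1},
    {"delta_pos": [7.5, 11, -11], "twist": [0, 0, -0.06], "fingers": 1},
    {"delta_pos": [10, 14.5, -11], "twist": [0, 0, -0.08], "fingers": 1},
    {"delta_pos": [12.5, 18, -11], "twist": [0, 0, -0.1], "fingers": 1},
    {"delta_pos": [15, 21.5, -11], "twist": [0, 0, -0.12], "fingers": 1},
    {"delta_pos": [17.5, 25, -11], "twist": [0, 0, -0.14], "fingers": 1},
    {"delta_pos": [20, 29, -11], "twist": [0, 0, -0.16], "fingers": 1},
    {"delta_pos": [22.5, 32.5, -11], "twist": [0, 0, -0.18], "fingers": 1},
    {"delta_pos": [25, 36, -11], "twist": [0, 0, -0.197], "fingers": 1},
    {"delta_pos": [26.7, 38.5, -11], "twist": [0, 0, -0.197], "fingers": 1},
    {"delta_pos": [27.5, 39.6, -11], "twist": [0, 0, -0.197], "fingers": 1},
    {"delta_pos": [27.5, 39.6, -11], "twist": [0, 0, -0.197], "fingers": 1},
    {"delta_pos": [27.5, 39.6, -11], "twist": [0, 0, -0.197], "fingers": 1},
    {"delta_pos": [27.5, 39.6, -11], "twist": [0, 0, -0.197], "fingers": 1}
  ],
  "newtons": 40
}}

```text
time_s: 5.05
tcp_pos: [0.3711, 0.1799, 0.1392]
ee_rot: [-0.251, -3.131, 0.001]
contact_force: [-0.4, -0.7, -1.5]
opening: 0.0155
```

```bash
python3 - <<'E'
from h import *
a,m=snap('wrist','w2'); snap('scene','s2')
s=state();print(s['time_s'],s['tcp_pos'],s['ee_rot'],s['contact_force'])
crop('w2',0,0,512,384,1.5)
E
```

```text
5.15 [0.37123416 0.17994418 0.13928523] [-2.51097758e-01 -3.13130619e+00  2.74663963e-04] [ 0.23522419  0.13167488 -1.92410052]
```

View pics/w2_c.png

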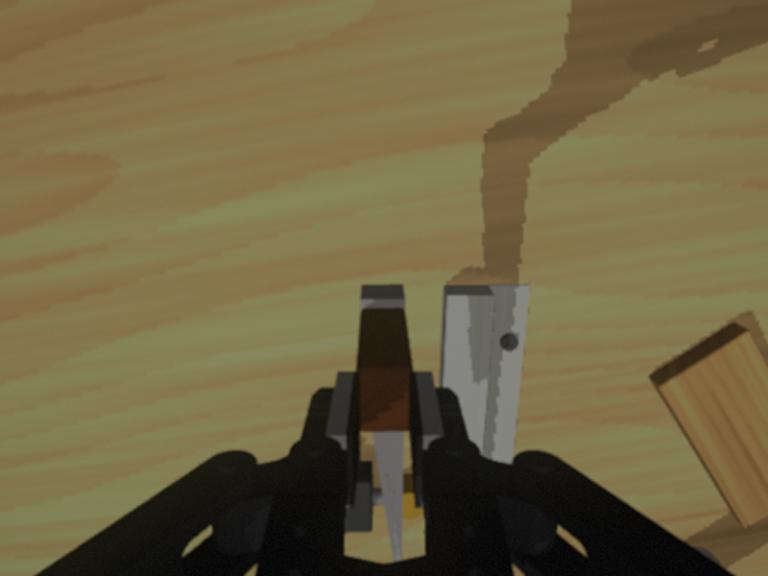

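The held gauge hangs straight. The fence's near end shows at (445,290) and its face edge runs down to (441,390).

```bash
python3 - <<'E'
from h import *
_,m=load('w2')
q=lambda x,y:((x+.5)/1.5-.5,(y+.5)/1.5-.5)
f=pix2w(m,[q(446,294),q(441,390),q(494,294),q(485,455)],.022);print(np.round(f*1e3,1).tolist())
print(np.round(pix2w(m,[q(444,285)],0)*1e3,1))
d=f[3]-f[2];print(np.degrees(np.arctan2(d[1],d[0])))
g=pix2w(m,[q(361,301),q(405,301),q(404,430),q(401,555)],.1274);print(np.round(g*1e3,1).tolist())
d=g[3]-g[1];print(np.degrees(np.arctan2(d[1],d[0])))
# nose right/near edge
print('nose c',np.round(pix2w(m,[q(414,490)],.024)*1e3,1))
crop('w2',220,180,360,384,2.9)
E
```

```text
[[395.1, 214.6, 22.0], [460.6, 203.4, 22.0], [399.9, 243.8, 22.0], [516.2, 227.3, 22.0]]
[[396.4 215.7   0. ]]
-8.114502668635128
[[355.9, 173.4, 127.4], [358.6, 190.6, 127.4], [417.6, 181.5, 127.4], [488.1, 169.5, 127.4]]
-9.25456376841049
nose c [[535.9 174.7  24. ]]
```

View pics/w2_c.png

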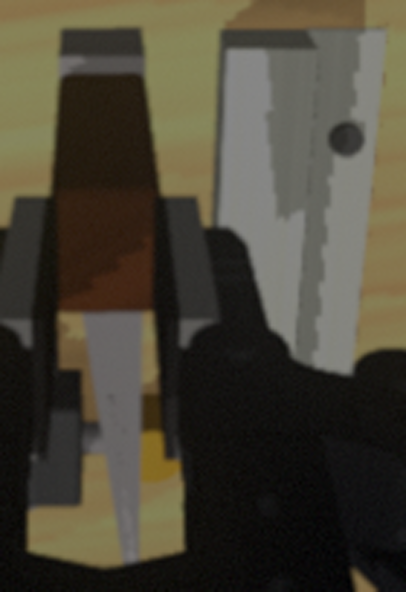

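```bash
python3 - <<'E'
from h import *
_,m=load('w2')
q=lambda x,y:(220+(x+.5)/2.9-.5,180+(y+.5)/2.9-.5)
def L(a,b,z):
    p=pix2w(m,[q(*a),q(*b)],z);d=p[1]-p[0];print(np.round(p*1e3,1).tolist(),np.degrees(np.arctan2(d[1],d[0])))
L((225,48),(218,220),.022);L((385,32),(352,372),.0015);L((317,48),(296,360),.022)
L((143,70),(140,560),.1274);L((63,30),(143,30),.1092);L((221,30),(317,48),.0)
E
```

```text
[[395.5, 214.7, 22.0], [456.0, 204.9, 22.0]] -9.152143593950573
[[405.7, 270.5, 1.5], [541.5, 248.9, 1.5]] -9.076533805053689
[[400.2, 243.6, 22.0], [516.7, 225.7, 22.0]] -8.744400183601453
[[360.6, 189.8, 127.4], [491.0, 169.7, 127.4]] -8.780449025004904
[[355.0, 173.3, 109.2], [357.8, 190.9, 109.2]] 80.80242970873665
[[396.6, 215.7, 0.0], [408.3, 247.4, 0.0]] 69.80998878494786
```

{"fn": "send_rows", "kwargs": {
  "commands": [
    {"delta_pos": [0, 0, 4], "twist": [0, 0, 0], "fingers": 1},
    {"delta_pos": [0, 0, 7.5], "twist": [0, 0, 0], "fingers": 1},
    {"delta_pos": [0, 0, 9.5], "twist": [0, 0, 0], "fingers": 1},
    {"delta_pos": [0, 0, 10.5], "twist": [0, 0, 0], "fingers": 1},
    {"delta_pos": [0, 0, 10.8], "twist": [0, 0, 0], "fingers": 1},
    {"delta_pos": [0, 0, 10.8], "twist": [0, 0, 0], "fingers": 1},
    {"delta_pos": [0, 0, 10.8], "twist": [0, 0, 0], "fingers": 1},
    {"delta_pos": [0, 0, 10.8], "twist": [0, 0, 0], "fingers": 1}
  ]
}}

```text
time_s: 5.95
tcp_pos: [0.3717, 0.1809, 0.0322]
ee_rot: [0.249, 3.13, 0.001]
contact_force: [-0.6, 0.4, -1.0]
opening: 0.0159
```

{"fn": "send_rows", "kwargs": {
  "commands": [
    {"delta_pos": [0, 0, 0.05], "twist": [0, 0, 0], "fingers": 1},
    {"delta_pos": [0, 0, 0.05], "twist": [0, 0, 0], "fingers": 1},
    {"delta_pos": [0, 0, 0.05], "twist": [0, 0, 0], "fingers": 1}
  ]
}}

```text
time_s: 6.25
tcp_pos: [0.3712, 0.1807, 0.031]
ee_rot: [0.249, 3.131, 0.0]
contact_force: [0.1, 0.5, -1.5]
opening: 0.0158
```

{"fn": "send_rows", "kwargs": {
  "commands": [
    {"delta_pos": [0, 0, 0.05], "twist": [0, 0, 0], "fingers": 1},
    {"delta_pos": [0, 0, 0.05], "twist": [0, 0, 0], "fingers": 1},
    {"delta_pos": [0, 0, 0.05], "twist": [0, 0, 0], "fingers": 1}
  ]
}}

```text
time_s: 6.55
tcp_pos: [0.3711, 0.1807, 0.0304]
ee_rot: [-0.249, -3.132, 0.0]
contact_force: [0.4, -0.3, -1.0]
opening: 0.0159
```

{"fn": "send_rows", "kwargs": {
  "commands": [
    {"delta_pos": [0, 0, 0.05], "twist": [0, 0, 0], "fingers": 1},
    {"delta_pos": [0, 0, 0.05], "twist": [0, 0, 0], "fingers": 1},
    {"delta_pos": [0, 0, 0.05], "twist": [0, 0, 0], "fingers": 1}
  ]
}}

```text
time_s: 6.85
tcp_pos: [0.3711, 0.1807, 0.0302]
ee_rot: [-0.249, -3.132, -0.0]
contact_force: [-2.5, -0.6, 6.8]
opening: 0.0155
```

{"fn": "send_rows", "kwargs": {
  "commands": [
    {"delta_pos": [0, 0, -0.03], "twist": [0, 0, 0], "fingers": 1},
    {"delta_pos": [0, 0.5, -0.03], "twist": [0, 0, 0], "fingers": 1},
    {"delta_pos": [0, 1.0, -0.03], "twist": [0, 0, 0], "fingers": 1},
    {"delta_pos": [0, 1.5, -0.03], "twist": [0, 0, 0], "fingers": 1},
    {"delta_pos": [0, 2.0, -0.03], "twist": [0, 0, 0], "fingers": 1},
    {"delta_pos": [0, 2.4, -0.03], "twist": [0, 0, 0], "fingers": 1},
    {"delta_pos": [0, 2.4, -0.03], "twist": [0, 0, 0], "fingers": 1},
    {"delta_pos": [0, 2.4, -0.03], "twist": [0, 0, 0], "fingers": 1}
  ]
}}

```text
time_s: 7.65
tcp_pos: [0.3757, 0.2053, 0.0309]
ee_rot: [0.249, 3.13, 0.002]
contact_force: [-3.7, 3.1, 10.6]
opening: 0.0002
```

{"fn": "send_rows", "kwargs": {
  "commands": [
    {"delta_pos": [0, 0.1, 0], "twist": [0, 0, 0], "fingers": 1},
    {"delta_pos": [0, 0.1, 0], "twist": [0, 0, 0], "fingers": 1}
  ]
}}

```text
time_s: 7.85
tcp_pos: [0.3758, 0.2062, 0.0308]
ee_rot: [0.249, 3.13, 0.002]
contact_force: [-2.4, 3.3, 8.2]
opening: 0.0002
```

{"fn": "send_rows", "kwargs": {
  "commands": [
    {"delta_pos": [0, 0.1, 0], "twist": [0, 0, 0], "fingers": 1},
    {"delta_pos": [0, 0.1, 0], "twist": [0, 0, 0], "fingers": 1}
  ]
}}

```text
time_s: 8.05
tcp_pos: [0.376, 0.2071, 0.0307]
ee_rot: [0.249, 3.13, 0.002]
contact_force: [-0.3, 2.8, 7.2]
opening: 0.0001
```

The fingers have shut empty, so the grip was lost. I'll stop and look.

```bash
python3 - <<'E'
from h import *
a,m=snap('wrist','w3'); b,_=snap('scene','s3'); c,_=snap('side','d3')
w=a[170:384,190:390]; 
cv=lambda im,W,H:cv2.resize(im,(W,H),interpolation=cv2.INTER_CUBIC)
cv2.imwrite('pics/t3.png',np.hstack([cv(a[170:384,190:400],420,428),np.vstack([cv(b[150:240,280:400],380,214+71),cv(c[115:185,170:330],380,166)])[:428]])[:,:,::-1])
E
```

```text
(no output)
```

View pics/t3.png

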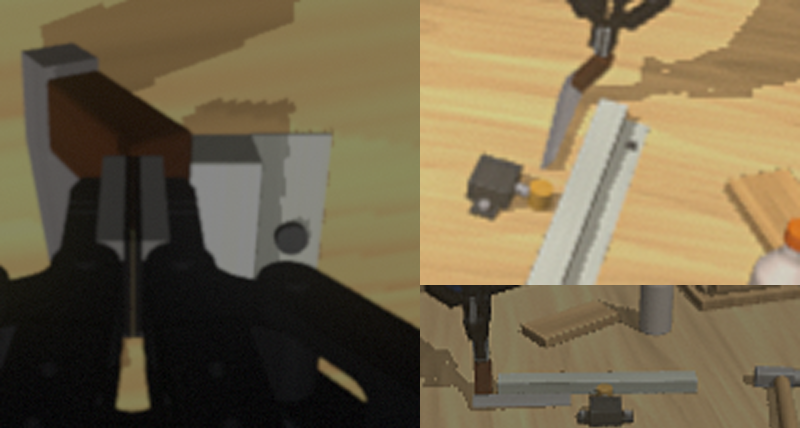

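The gauge has rolled toward the fence, with its handle leaning to +y and the bar trailing, and the fingers have closed above it. I'll go straight up and look again.

{"fn": "send_rows", "kwargs": {
  "commands": [
    {"delta_pos": [0, 0, -1], "twist": [0, 0, 0], "fingers": 1},
    {"delta_pos": [0, 0, -3], "twist": [0, 0, 0], "fingers": 1},
    {"delta_pos": [0, 0, -6], "twist": [0, 0, 0], "fingers": 0.5},
    {"delta_pos": [0, 0, -10], "twist": [0, 0, 0], "fingers": 0},
    {"delta_pos": [0, 0, -14], "twist": [0, 0, 0], "fingers": 0},
    {"delta_pos": [0, 0, -18], "twist": [0, 0, 0], "fingers": 0},
    {"delta_pos": [0, 0, -18], "twist": [0, 0, 0], "fingers": 0},
    {"delta_pos": [0, 0, -18], "twist": [0, 0, 0], "fingers": 0}
  ]
}}

```text
time_s: 9.0
tcp_pos: [0.3753, 0.2064, 0.2108]
ee_rot: [0.249, 3.13, 0.001]
contact_force: [-0.2, 0.2, -0.9]
opening: 0.0848
```

```bash
python3 - <<'E'
from h import *
a,m=snap('wrist','w4'); c,_=snap('side','d4')
cv=lambda im,W,H:cv2.resize(im,(W,H),interpolation=cv2.INTER_CUBIC)
cv2.imwrite('pics/t4.png',np.hstack([cv(a[110:310,190:350],480,600),np.vstack([cv(c[120:180,175:255],320,240),np.zeros((360,320,3),np.uint8)])])[:,:,::-1])
s=state();print(s['time_s'],s['tcp_pos'],s['contact_force'],s['opening'])
E
```

```text
9.1 [0.37452259 0.20608428 0.2092944 ] [ 0.0715127  -0.04792851 -0.10818013] 0.0852826167024484
```

View pics/t4.png

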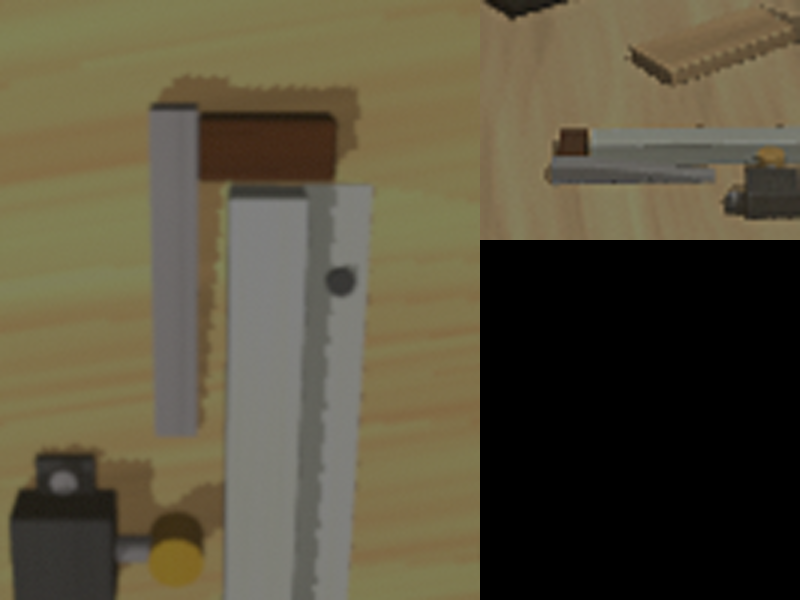

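The gauge now lies flat on its straight-edge face, with the handle pointing to fence +y just past the fence end. I can span it lengthwise with the jaws (70 mm), carry it to open bench, and stand it up there. First I measure it.

```bash
python3 - <<'E'
from h import *
_,m=load('w4')
q=lambda x,y:(190+(x+.5)/3-.5,110+(y+.5)/3-.5)
P=pix2w(m,[q(335,123),q(334,180),q(199,123),q(199,181),q(151,112),q(197,112)],.018)*1e3
T=pix2w(m,[q(155,436),q(198,436)],.004)*1e3
F=pix2w(m,[q(229,198)],.022)*1e3
th=np.radians(-9.1);R=np.array([[np.cos(th),-np.sin(th)],[np.sin(th),np.cos(th)]])
O=np.array([396,215.2])
for n,X in (('h.end a,b, h.base a,b, bar rear L,R',P),('tip',T),('fence',F)):print(n,np.round(X[:,:2],1).tolist(),np.round((X[:,:2]-O)@R,1).tolist())
print('nose',np.round(pix2w(m,[q(176,563)],.024)*1e3,1), (pix2w(m,[q(176,563)],.024)[:,:2]*1e3-O)@R)
_,s=load('s1')
print('screwdriver',np.round(pix2w(s,[(175/.78,108/.78),(136/.78,116/.78)],.01),3).tolist())
s=state();print(s['tcp_pos'],(s['tcp_pos'][:2]*1e3-O)@R)
E
```

```text
h.end a,b, h.base a,b, bar rear L,R [[374.4, 257.8], [395.9, 254.8], [366.5, 208.2], [388.2, 204.7], [359.6, 191.4], [362.3, 208.1]] [[-28.0, 38.6], [-6.4, 39.1], [-28.0, -11.6], [-6.0, -11.6], [-32.1, -29.2], [-32.1, -12.3]]
tip [[498.7, 167.9], [501.6, 186.0]] [[108.9, -30.4], [108.9, -12.2]]
fence [[395.5, 214.9]] [[-0.5, -0.4]]
nose [[549.3 168.8  24. ]] [[158.67489776 -21.5398149 ]]
screwdriver [[0.233, -0.228, 0.01], [0.342, -0.39, 0.01]]
[0.37452259 0.20608428 0.2092944 ] [-19.76537105 -12.39781666]
```

{"fn": "send_rows", "kwargs": {
  "commands": [
    {"delta_pos": [0, 1.7, 4], "twist": [0, 0, 0], "fingers": 0},
    {"delta_pos": [0, 1.7, 8], "twist": [0, 0, 0], "fingers": 0},
    {"delta_pos": [0, 1.7, 12], "twist": [0, 0, 0], "fingers": 0},
    {"delta_pos": [0, 1.7, 15], "twist": [0, 0, 0], "fingers": 0},
    {"delta_pos": [0, 1.7, 18], "twist": [0, 0, 0], "fingers": 0},
    {"delta_pos": [0, 1.7, 20], "twist": [0, 0, 0], "fingers": 0},
    {"delta_pos": [0, 1.7, 21], "twist": [0, 0, 0], "fingers": 0},
    {"delta_pos": [0, 1.7, 21.2], "twist": [0, 0, 0], "fingers": 0},
    {"delta_pos": [0, 1.7, 21.2], "twist": [0, 0, 0], "fingers": 0},
    {"delta_pos": [0, 1.7, 21.2], "twist": [0, 0, 0], "fingers": 0}
  ],
  "newtons": 20
}}

```text
time_s: 10.1
tcp_pos: [0.3783, 0.2233, -0.0011]
ee_rot: [0.249, 3.131, 0.001]
contact_force: [0.5, -0.4, 0.4]
opening: 0.0852
```

{"fn": "send_rows", "kwargs": {
  "commands": [
    {"delta_pos": [0, 0, 0], "twist": [0, 0, 0], "fingers": 0.3},
    {"delta_pos": [0, 0, 0], "twist": [0, 0, 0], "fingers": 0.3},
    {"delta_pos": [0, 0, 0], "twist": [0, 0, 0], "fingers": 0.3},
    {"delta_pos": [0, 0, 0], "twist": [0, 0, 0], "fingers": 0.3}
  ],
  "newtons": 20
}}

```text
time_s: 10.5
tcp_pos: [0.378, 0.2232, -0.0016]
ee_rot: [0.249, 3.131, 0.0]
contact_force: [0.1, -0.4, 0.4]
opening: 0.0594
```

```bash
python3 - <<'E'
from h import *
a,m=snap('wrist','w5'); c,_=snap('side','d5'); b,_=snap('scene','s5')
cv=lambda im,W,H:cv2.resize(im,(W,H),interpolation=cv2.INTER_CUBIC)
cv2.imwrite('pics/t5.png',np.hstack([cv(a[174:384,160:370],440,440),np.vstack([cv(c[110:180,170:260],360,280),cv(b[150:210,300:390],360,240)])[:440]])[:,:,::-1])
E
```

```text
(no output)
```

View pics/t5.png

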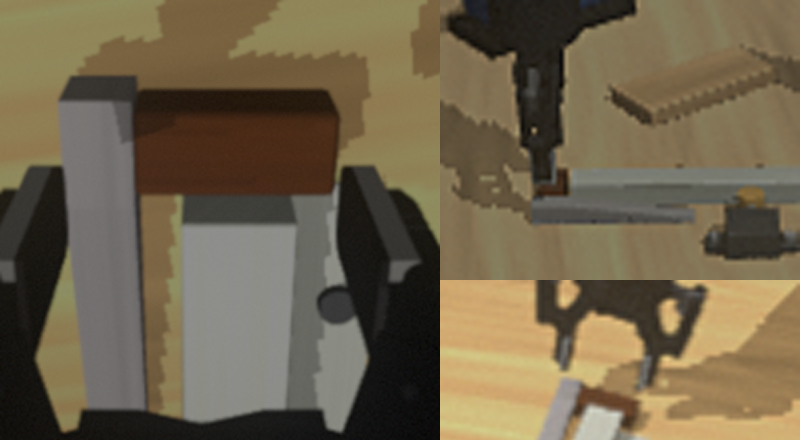

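```bash
python3 - <<'E'
from h import *
s=state();p=s['tcp_pos'];print(p,s['opening'])
y=np.array([.158,.987,0])
for n,f in (('d5',lambda u:((u[0]-170)*4+440,(u[1]-110)*4)),('s5',lambda u:((u[0]-300)*4+440,(u[1]-150)*4+280)),('w5',lambda u:((u[0]-160)*2.095,(u[1]-174)*2.095))):
    _,m=load(n)
    print(n,[np.round(f(u)).tolist() for u in w2pix(m,[p,p+y*.03,p-y*.03,p+y*.03+[0,0,.01],p-y*.03+[0,0,.01],p-y*.03+[0,0,.02]])])
E
```

```text
[ 0.37789683  0.22314638 -0.00176884] 0.05958527810982069
d5 [[552.0, 204.0], [554.0, 187.0], [549.0, 221.0], [554.0, 177.0], [548.0, 212.0], [547.0, 202.0]]
s5 [[595.0, 412.0], [629.0, 421.0], [561.0, 403.0], [631.0, 412.0], [563.0, 394.0], [565.0, 385.0]]
w5 [[200.0, 117.0], [308.0, 117.0], [91.0, 117.0], [314.0, 133.0], [86.0, 133.0], [79.0, 150.0]]
```

```bash
python3 - <<'E'
from h import *
_,m=load('w2');p=np.array([.3712,.17994,.13928]);y=np.array([.158,.987,0]);x=np.array([.987,-.158,0])
for z in(0,.01,.02,.03,.04):print(z,np.round(w2pix(m,[p+y*.008+[0,0,z],p-y*.008+[0,0,z],p-y*.008-x*.011+[0,0,z]])*1.5).tolist())
E
```

```text
0 [[404.0, 346.0], [362.0, 346.0], [362.0, 319.0]]
0.01 [[405.0, 357.0], [361.0, 357.0], [361.0, 329.0]]
0.02 [[406.0, 369.0], [360.0, 369.0], [359.0, 340.0]]
0.03 [[407.0, 383.0], [359.0, 383.0], [358.0, 353.0]]
0.04 [[409.0, 398.0], [357.0, 399.0], [356.0, 367.0]]
```

The images explain the lost grip. The real finger ends sit about 37 mm above the reported TCP, so the first grip held only the very top of the handle. I'll open, go lower step by step while watching the force, and then span the gauge.

{"fn": "send_rows", "kwargs": {
  "commands": [
    {"delta_pos": [0, 0, 0], "twist": [0, 0, 0], "fingers": 0},
    {"delta_pos": [0, 0, 0], "twist": [0, 0, 0], "fingers": 0},
    {"delta_pos": [0, 0, 0], "twist": [0, 0, 0], "fingers": 0},
    {"delta_pos": [0, 0, 0.5], "twist": [0, 0, 0], "fingers": 0},
    {"delta_pos": [0, 0, 1.0], "twist": [0, 0, 0], "fingers": 0},
    {"delta_pos": [0, 0, 1.5], "twist": [0, 0, 0], "fingers": 0},
    {"delta_pos": [0, 0, 1.8], "twist": [0, 0, 0], "fingers": 0},
    {"delta_pos": [0, 0, 1.8], "twist": [0, 0, 0], "fingers": 0}
  ],
  "newtons": 20
}}

```text
time_s: 11.45
tcp_pos: [0.3775, 0.223, -0.0204]
ee_rot: [-0.249, -3.131, 0.001]
contact_force: [-0.3, -0.5, 0.2]
opening: 0.0851
```

{"fn": "send_rows", "kwargs": {
  "commands": [
    {"delta_pos": [0, 0, 0.4], "twist": [0, 0, 0], "fingers": 0},
    {"delta_pos": [0, 0, 0.8], "twist": [0, 0, 0], "fingers": 0},
    {"delta_pos": [0, 0, 0.8], "twist": [0, 0, 0], "fingers": 0}
  ],
  "newtons": 20
}}

```text
time_s: 11.75
tcp_pos: [0.3776, 0.223, -0.0283]
ee_rot: [-0.249, -3.131, 0.001]
contact_force: [-1.1, 0.4, -0.5]
opening: 0.0856
```

{"fn": "send_rows", "kwargs": {
  "commands": [
    {"delta_pos": [0, 0, 0], "twist": [0, 0, 0], "fingers": 0.3},
    {"delta_pos": [0, 0, 0], "twist": [0, 0, 0], "fingers": 0.3},
    {"delta_pos": [0, 0, 0], "twist": [0, 0, 0], "fingers": 0.3},
    {"delta_pos": [0, 0, 0], "twist": [0, 0, 0], "fingers": 0.3}
  ],
  "newtons": 20
}}

```text
time_s: 12.15
tcp_pos: [0.3786, 0.2236, -0.0257]
ee_rot: [0.248, 3.13, 0.001]
contact_force: [-7.5, -6.3, 43.6]
opening: 0.0621
```

{"fn": "send_rows", "kwargs": {
  "commands": [
    {"delta_pos": [0, 0, -0.5], "twist": [0, 0, 0], "fingers": 0.3},
    {"delta_pos": [0, 0, -0.5], "twist": [0, 0, 0], "fingers": 0.3}
  ]
}}

```text
time_s: 12.35
tcp_pos: [0.3784, 0.2233, -0.0221]
ee_rot: [0.249, 3.13, 0.001]
contact_force: [0.3, -0.2, -0.8]
opening: 0.0602
```

```bash
python3 - <<'E'
from h import *
s=state();print(s['time_s'],s['tcp_pos'],s['contact_force'],s['opening'])
a,m=snap('wrist','w6'); c,_=snap('side','d6'); b,_=snap('scene','s6')
cv=lambda im,W,H:cv2.resize(im,(W,H),interpolation=cv2.INTER_CUBIC)
cv2.imwrite('pics/t6.png',np.hstack([cv(a[174:384,160:370],440,440),np.vstack([cv(c[125:180,180:240],360,330),cv(b[155:200,310:370],360,270)])[:440+160]] if 0 else [np.vstack([cv(a[174:384,160:370],400,400),np.zeros((200,400,3),np.uint8)]),np.vstack([cv(c[125:180,180:240],360,330),cv(b[155:200,310:370],360,270)])])[:,:,::-1])
E
```

```text
12.35 [ 0.37836081  0.22334989 -0.02214555] [ 0.26305037 -0.23990084 -0.81013967] 0.06016817468792274
```

View pics/t6.png

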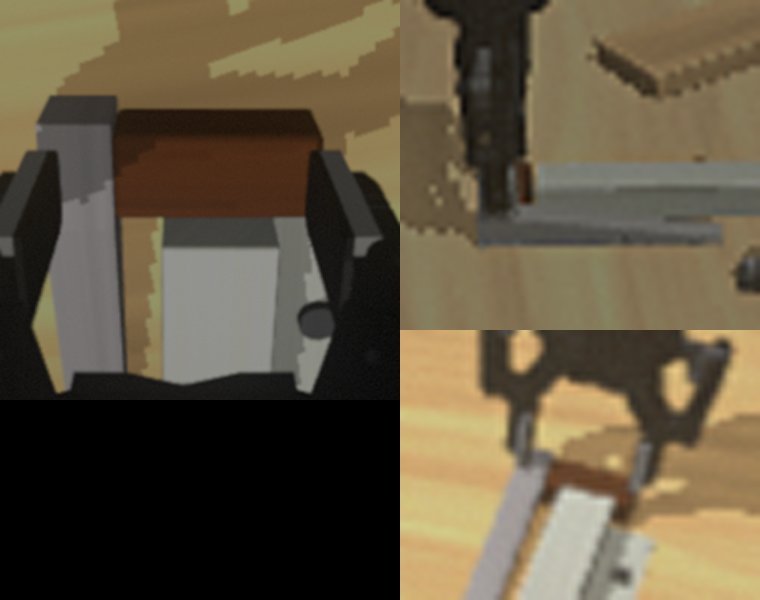

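The finger ends landed on top of the gauge. This fits finger ends at about TCP + 34 mm plus the swing. I'll open and go 19 mm lower than now.

{"fn": "send_rows", "kwargs": {
  "commands": [
    {"delta_pos": [0, 0, -0.8], "twist": [0, 0, 0], "fingers": 0},
    {"delta_pos": [0, 0, -0.8], "twist": [0, 0, 0], "fingers": 0},
    {"delta_pos": [0, 0, -0.8], "twist": [0, 0, 0], "fingers": 0},
    {"delta_pos": [0, 0, 0], "twist": [0, 0, 0], "fingers": 0},
    {"delta_pos": [0, 0, 0.3], "twist": [0, 0, 0], "fingers": 0},
    {"delta_pos": [0, 0, 0.6], "twist": [0, 0, 0], "fingers": 0},
    {"delta_pos": [0, 0, 0.9], "twist": [0, 0, 0], "fingers": 0},
    {"delta_pos": [0, 0, 0.9], "twist": [0, 0, 0], "fingers": 0}
  ],
  "newtons": 20
}}

```text
time_s: 13.3
tcp_pos: [0.3776, 0.223, -0.0323]
ee_rot: [-0.249, -3.131, 0.001]
contact_force: [-0.6, -0.0, -0.2]
opening: 0.0852
```

{"fn": "send_rows", "kwargs": {
  "commands": [
    {"delta_pos": [0, 0, 0.3], "twist": [0, 0, 0], "fingers": 0},
    {"delta_pos": [0, 0, 0.6], "twist": [0, 0, 0], "fingers": 0},
    {"delta_pos": [0, 0, 0.9], "twist": [0, 0, 0], "fingers": 0},
    {"delta_pos": [0, 0, 0.9], "twist": [0, 0, 0], "fingers": 0}
  ],
  "newtons": 20
}}

```text
time_s: 13.7
tcp_pos: [0.3777, 0.223, -0.0412]
ee_rot: [-0.249, -3.131, 0.0]
contact_force: [-0.3, 0.1, 0.6]
opening: 0.0859
```

{"fn": "send_rows", "kwargs": {
  "commands": [
    {"delta_pos": [0, 0, 0], "twist": [0, 0, 0], "fingers": 0.24},
    {"delta_pos": [0, 0, 0], "twist": [0, 0, 0], "fingers": 0.24},
    {"delta_pos": [0, 0, 0], "twist": [0, 0, 0], "fingers": 0.24}
  ],
  "newtons": 20
}}

```text
time_s: 14.0
tcp_pos: [0.3779, 0.2232, -0.0407]
ee_rot: [0.249, 3.132, 0.0]
contact_force: [-0.5, -0.9, 0.4]
opening: 0.0693
```

{"fn": "send_rows", "kwargs": {
  "commands": [
    {"delta_pos": [0, -1, 0], "twist": [0, 0, 0], "fingers": 0.3},
    {"delta_pos": [0, -2.5, 0], "twist": [0, 0, 0], "fingers": 0.3},
    {"delta_pos": [0, -4.5, 0], "twist": [0, 0, 0], "fingers": 0.3},
    {"delta_pos": [0, -6.5, 0], "twist": [0, 0, 0], "fingers": 0.3},
    {"delta_pos": [0, -8.5, 0], "twist": [0, 0, 0], "fingers": 0.3},
    {"delta_pos": [0, -10.5, 0], "twist": [0, 0, 0], "fingers": 0.3},
    {"delta_pos": [0, -12.5, 0], "twist": [0, 0, 0], "fingers": 0.3},
    {"delta_pos": [0, -14, 0], "twist": [0, 0, 0], "fingers": 0.3},
    {"delta_pos": [-1, -14, 0], "twist": [0, 0, 0], "fingers": 0.3},
    {"delta_pos": [-3, -14, 0], "twist": [0, 0, 0], "fingers": 0.3},
    {"delta_pos": [-5, -14, 0], "twist": [0, 0, 0], "fingers": 0.3},
    {"delta_pos": [-6, -14, 0], "twist": [0, 0, 0], "fingers": 0.3},
    {"delta_pos": [-6, -14, 0], "twist": [0, 0, 0], "fingers": 0.3},
    {"delta_pos": [-6, -14, 0], "twist": [0, 0, 0], "fingers": 0.3}
  ],
  "newtons": 20
}}

```text
time_s: 15.4
tcp_pos: [0.4145, 0.0753, -0.0408]
ee_rot: [-0.249, -3.132, 0.0]
contact_force: [1.0, -0.2, -0.1]
opening: 0.0697
```

{"fn": "send_rows", "kwargs": {
  "commands": [
    {"delta_pos": [0, 0, 0], "twist": [0, 0, 0], "fingers": 0},
    {"delta_pos": [0, 0, 0], "twist": [0, 0, 0], "fingers": 0},
    {"delta_pos": [0, 0, 0], "twist": [0, 0, 0], "fingers": 0},
    {"delta_pos": [0, 0, -4], "twist": [0, 0, 0], "fingers": 0},
    {"delta_pos": [0, 0, -8], "twist": [0, 0, 0], "fingers": 0},
    {"delta_pos": [0, 0, -12], "twist": [0, 0, 0], "fingers": 0},
    {"delta_pos": [0, 0, -12], "twist": [0, 0, 0], "fingers": 0},
    {"delta_pos": [0, 0, -12], "twist": [0, 0, 0], "fingers": 0}
  ]
}}

```text
time_s: 16.2
tcp_pos: [0.4151, 0.0755, 0.0797]
ee_rot: [0.249, 3.13, 0.0]
contact_force: [-0.4, 0.1, -0.3]
opening: 0.0855
```

```bash
python3 - <<'E'
from h import *
s=state();print(s['time_s'],s['tcp_pos'],s['qpos'].round(3))
a,m=snap('wrist','w7')
# colour masks instead of viewing: brown handle
hsv=cv2.cvtColor(a,cv2.COLOR_RGB2HSV)
# brown top face: darker & saturated vs bench
for i in range(90,250,10): print(i,[tuple(int(v) for v in a[i,j]) for j in range(200,330,10)])
E
```

```text
16.2 [0.41510223 0.0754642  0.07965042] [ 0.069  0.297  2.073 -0.     0.77  -1.343]
90 [(132, 125, 83), (131, 122, 81), (131, 120, 79), (132, 121, 80), (131, 120, 78), (131, 120, 79), (132, 121, 79), (132, 120, 79), (131, 118, 77), (132, 116, 77), (130, 119, 79), (111, 91, 59), (110, 89, 57)]
100 [(131, 121, 79), (131, 120, 79), (132, 120, 79), (132, 120, 79), (131, 120, 79), (132, 120, 79), (132, 117, 77), (132, 121, 80), (131, 124, 82), (131, 123, 81), (132, 122, 81), (109, 88, 55), (112, 90, 59)]
110 [(132, 122, 81), (133, 120, 79), (133, 118, 77), (132, 115, 75), (133, 115, 75), (133, 123, 81), (131, 123, 80), (132, 123, 81), (132, 123, 81), (132, 122, 81), (132, 122, 80), (131, 121, 79), (132, 119, 79)]
120 [(132, 112, 74), (132, 115, 75), (133, 123, 81), (132, 122, 81), (131, 121, 79), (132, 121, 80), (132, 119, 77), (132, 115, 75), (133, 114, 75), (132, 112, 74), (133, 113, 75), (133, 113, 75), (133, 114, 75)]
130 [(133, 118, 79), (132, 115, 75), (132, 114, 74), (133, 115, 75), (132, 114, 75), (132, 114, 74), (133, 116, 75), (132, 115, 75), (133, 115, 76), (132, 114, 75), (132
[... 1632 characters left out ...]
69, 45, 25), (84, 66, 39), (132, 113, 73), (132, 113, 74)]
220 [(132, 123, 82), (122, 115, 91), (109, 106, 104), (109, 106, 105), (105, 85, 54), (132, 114, 74), (132, 111, 72), (132, 114, 74), (132, 119, 79), (132, 122, 80), (132, 122, 81), (132, 122, 80), (132, 121, 80)]
230 [(132, 115, 76), (128, 113, 81), (109, 105, 104), (109, 106, 104), (110, 89, 57), (131, 123, 81), (130, 123, 80), (131, 122, 81), (132, 122, 80), (133, 121, 80), (131, 119, 77), (132, 117, 78), (133, 116, 77)]
240 [(132, 127, 85), (131, 126, 85), (108, 105, 104), (107, 103, 102), (110, 90, 58), (131, 120, 80), (131, 119, 79), (132, 119, 79), (132, 120, 79), (131, 121, 79), (131, 123, 81), (132, 121, 80), (132, 119, 78)]
```

The gauge slid cleanly to open bench and lies as expected. Next I turn the jaws along the gauge and tilt the tool -15°, so the grip can roll the gauge upright.

{"fn": "send_rows", "kwargs": {
  "commands": [
    {"delta_pos": [-0.2, 1.7, 0], "twist": [0, 0, 0.15], "fingers": 0},
    {"delta_pos": [-0.2, 1.7, 0], "twist": [0, 0, 0.3], "fingers": 0},
    {"delta_pos": [-0.2, 1.7, 0], "twist": [0, 0, 0.45], "fingers": 0},
    {"delta_pos": [-0.2, 1.7, 0], "twist": [0, 0, 0.6], "fingers": 0},
    {"delta_pos": [-0.2, 1.7, 0], "twist": [0, 0, 0.75], "fingers": 0},
    {"delta_pos": [-0.2, 1.7, 0], "twist": [0, 0, 0.9], "fingers": 0},
    {"delta_pos": [-0.2, 1.7, 0], "twist": [0, 0, 1.05], "fingers": 0},
    {"delta_pos": [-0.2, 1.7, 0], "twist": [0, 0, 1.2], "fingers": 0},
    {"delta_pos": [-0.2, 1.7, 0], "twist": [0, 0, 1.35], "fingers": 0},
    {"delta_pos": [-0.2, 1.7, 0], "twist": [0, 0, 1.5], "fingers": 0},
    {"delta_pos": [-0.2, 1.7, 0], "twist": [0, 0, 1.571], "fingers": 0},
    {"delta_pos": [-0.2, 1.7, 0], "twist": [0, 0, 1.571], "fingers": 0}
  ]
}}

```text
time_s: 17.45
tcp_pos: [0.4187, 0.0918, 0.0778]
ee_rot: [-2.391, -2.036, 0.004]
contact_force: [-0.0, -0.6, -0.7]
opening: 0.0853
```

{"fn": "send_rows", "kwargs": {
  "commands": [
    {"delta_pos": [-1.1, 0, 0], "twist": [0, -0.13, 0], "fingers": 0},
    {"delta_pos": [-1.1, 0, 0], "twist": [0, -0.26, 0], "fingers": 0},
    {"delta_pos": [-1.1, 0, 3], "twist": [0, -0.26, 0], "fingers": 0},
    {"delta_pos": [-1.1, 0, 6], "twist": [0, -0.26, 0], "fingers": 0},
    {"delta_pos": [-1.1, 0, 8], "twist": [0, -0.26, 0], "fingers": 0},
    {"delta_pos": [-1.1, 0, 10], "twist": [0, -0.26, 0], "fingers": 0},
    {"delta_pos": [-1.1, 0, 10.9], "twist": [0, -0.26, 0], "fingers": 0},
    {"delta_pos": [-1.1, 0, 10.9], "twist": [0, -0.26, 0], "fingers": 0}
  ]
}}

```text
time_s: 18.25
tcp_pos: [0.4168, 0.0808, -0.031]
ee_rot: [2.251, 1.922, -0.299]
contact_force: [-0.2, 0.3, 1.5]
opening: 0.0852
```

{"fn": "send_rows", "kwargs": {
  "commands": [
    {"delta_pos": [0, 0, 0], "twist": [0, 0, 0], "fingers": 1},
    {"delta_pos": [0, 0, 0], "twist": [0, 0, 0], "fingers": 1},
    {"delta_pos": [0, 0, 0], "twist": [0, 0, 0], "fingers": 1},
    {"delta_pos": [0, 0, 0], "twist": [0, 0, 0], "fingers": 1},
    {"delta_pos": [0, 0, 0], "twist": [0, 0, 0], "fingers": 1},
    {"delta_pos": [0, 0, 0], "twist": [0, 0, 0], "fingers": 1},
    {"delta_pos": [0, 0, 0], "twist": [0, 0, 0], "fingers": 1}
  ],
  "newtons": 60
}}

```text
time_s: 18.95
tcp_pos: [0.4182, 0.0811, -0.0291]
ee_rot: [2.252, 1.919, -0.294]
contact_force: [-1.3, 1.0, 9.5]
opening: 0.0223
```

The grip on the handle is solid (22 mm reading on the 24 mm faces). I'll lift and roll 90° about the grip point.

{"fn": "send_rows", "kwargs": {
  "commands": [
    {"delta_pos": [-0.5, 0, -2], "twist": [0, 0, 0], "fingers": 1},
    {"delta_pos": [-1.0, 0, -4], "twist": [0, 0, 0], "fingers": 1},
    {"delta_pos": [-1.54, 0, -5.8], "twist": [0, 0, 0], "fingers": 1},
    {"delta_pos": [-0.88, 0, -5.85], "twist": [0, 0.15, 0], "fingers": 1},
    {"delta_pos": [-0.24, 0, -6.0], "twist": [0, 0.3, 0], "fingers": 1},
    {"delta_pos": [0.37, 0, -6.24], "twist": [0, 0.45, 0], "fingers": 1},
    {"delta_pos": [0.94, 0, -6.57], "twist": [0, 0.6, 0], "fingers": 1},
    {"delta_pos": [1.46, 0, -6.98], "twist": [0, 0.75, 0], "fingers": 1},
    {"delta_pos": [1.91, 0, -7.46], "twist": [0, 0.9, 0], "fingers": 1},
    {"delta_pos": [2.28, 0, -8.0], "twist": [0, 1.05, 0], "fingers": 1},
    {"delta_pos": [2.28, 0, -8.0], "twist": [0, 1.05, 0], "fingers": 1},
    {"delta_pos": [2.28, 0, -8.0], "twist": [0, 1.05, 0], "fingers": 1}
  ],
  "newtons": 60
}}

```text
time_s: 20.15
tcp_pos: [0.4244, 0.1217, 0.0406]
ee_rot: [-1.914, -1.624, -0.8]
contact_force: [-0.6, -0.2, -2.4]
opening: 0.0224
```

```bash
python3 - <<'E'
from h import *
from scipy.spatial.transform import Rotation as Ro
s=state();print(s['time_s'],s['tcp_pos'],s['qpos'].round(3),s['contact_force'].round(1),s['opening']);print(Ro.from_rotvec(s['ee_rot']).as_matrix().round(3))
E
```

```text
20.15 [0.42442312 0.12165379 0.0406054 ] [-0.347  0.564  2.167  1.051  0.939 -1.061] [-0.6 -0.2 -2.4] 0.022408801703195164
[[ 0.115  0.987  0.114]
 [ 0.692 -0.162  0.704]
 [ 0.713 -0.002 -0.701]]
```

{"fn": "send_rows", "kwargs": {
  "commands": [
    {"delta_pos": [0.44, 0, -0.02], "twist": [0, 0.1, 0], "fingers": 1},
    {"delta_pos": [0.87, 0, -0.09], "twist": [0, 0.2, 0], "fingers": 1},
    {"delta_pos": [1.3, 0, -0.2], "twist": [0, 0.3, 0], "fingers": 1},
    {"delta_pos": [1.71, 0, -0.35], "twist": [0, 0.4, 0], "fingers": 1},
    {"delta_pos": [2.1, 0, -0.54], "twist": [0, 0.5, 0], "fingers": 1},
    {"delta_pos": [2.19, 0, -0.58], "twist": [0, 0.52, 0], "fingers": 1},
    {"delta_pos": [2.19, 0, -0.58], "twist": [0, 0.52, 0], "fingers": 1},
    {"delta_pos": [2.19, 0, -0.58], "twist": [0, 0.52, 0], "fingers": 1}
  ]
}}

```text
time_s: 20.95
tcp_pos: [0.4263, 0.1346, 0.0613]
ee_rot: [-1.532, -1.307, -1.172]
contact_force: [-0.2, 0.1, -1.4]
opening: 0.0224
```

```bash
python3 - <<'E'
from h import *
from scipy.spatial.transform import Rotation as Ro
s=state();R=Ro.from_rotvec(s['ee_rot']).as_matrix();print(s['time_s'],s['tcp_pos'],s['qpos'].round(3),s['contact_force'].round(1),s['opening']);print(R.round(3))
print('G',s['tcp_pos']-.044*R[:,2],np.degrees(np.arccos(-R[2,2])))
c,_=snap('side','d8'); b,_=snap('scene','s8')
_,m=load('d8');_,ms=load('s8');G=s['tcp_pos']-.044*R[:,2]
u=w2pix(m,G)[0].astype(int);v=w2pix(ms,G)[0].astype(int);print(u,v)
f=lambda im,u:cv2.resize(im[u[1]-45:u[1]+45,u[0]-45:u[0]+45],(390,390),interpolation=cv2.INTER_CUBIC)
cv2.imwrite('pics/t8.png',np.hstack([f(c,u),f(b,v)])[:,:,::-1])
E
```

```text
20.95 [0.42631277 0.13457987 0.06132115] [-0.498  0.856  2.102  1.189  1.372 -1.394] [-0.2  0.1 -1.4] 0.022438578065919427
[[ 0.041  0.988  0.151]
 [ 0.258 -0.157  0.953]
 [ 0.965 -0.    -0.261]]
G [0.41965985 0.09263058 0.07281009] 74.86393285081706
[212 160] [301 167]
```

View pics/t8.png

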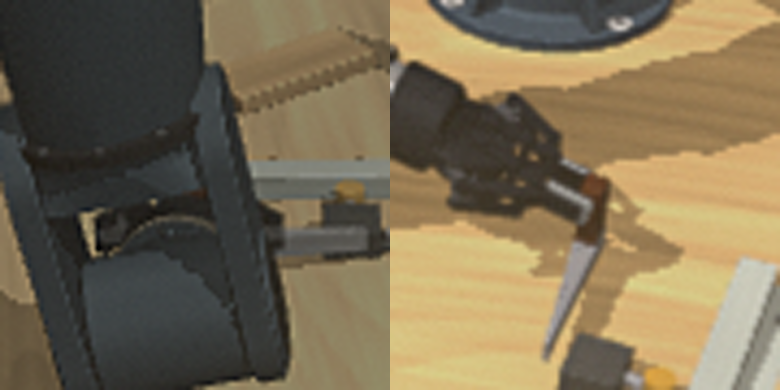

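The gauge is upright in the grip, with its tip left of the block. I'll shift it clear (-y 30 mm), lower it to the bench by feel, and regrasp from above.

{"fn": "send_rows", "kwargs": {
  "commands": [
    {"delta_pos": [-0.4, 0, -1.5], "twist": [0, 0, 0], "fingers": 1},
    {"delta_pos": [-0.78, 0, -2.9], "twist": [0, 0, 0], "fingers": 1},
    {"delta_pos": [-1.5, 0, -2.7], "twist": [0, 0, 0], "fingers": 1},
    {"delta_pos": [-2.23, 0, -2.51], "twist": [0, 0, 0], "fingers": 1},
    {"delta_pos": [-2.23, 0, -2.51], "twist": [0, 0, 0], "fingers": 1},
    {"delta_pos": [-2.23, 0, -2.51], "twist": [0, 0, 0], "fingers": 1}
  ]
}}

```text
time_s: 21.65
tcp_pos: [0.4214, 0.1052, 0.0461]
ee_rot: [-1.53, -1.304, -1.174]
contact_force: [-0.2, 1.0, -0.5]
opening: 0.0224
```

{"fn": "send_rows", "kwargs": {
  "commands": [
    {"delta_pos": [-0.2, 0, 0.05], "twist": [0, 0, 0], "fingers": 1},
    {"delta_pos": [-0.2, 0, 0.05], "twist": [0, 0, 0], "fingers": 1}
  ]
}}

```text
time_s: 21.85
tcp_pos: [0.4216, 0.1048, 0.0441]
ee_rot: [-1.53, -1.305, -1.175]
contact_force: [-1.0, -1.4, -1.5]
opening: 0.0224
```

{"fn": "send_rows", "kwargs": {
  "commands": [
    {"delta_pos": [-0.1, 0, 0.026], "twist": [0, 0, 0], "fingers": 1},
    {"delta_pos": [-0.1, 0, 0.026], "twist": [0, 0, 0], "fingers": 1}
  ]
}}

```text
time_s: 22.05
tcp_pos: [0.4217, 0.1046, 0.0431]
ee_rot: [-1.53, -1.304, -1.175]
contact_force: [-0.5, -0.8, -1.8]
opening: 0.0225
```

{"fn": "send_rows", "kwargs": {
  "commands": [
    {"delta_pos": [-0.1, 0, 0.026], "twist": [0, 0, 0], "fingers": 1},
    {"delta_pos": [-0.1, 0, 0.026], "twist": [0, 0, 0], "fingers": 1}
  ]
}}

```text
time_s: 22.25
tcp_pos: [0.4217, 0.1046, 0.0422]
ee_rot: [-1.53, -1.304, -1.176]
contact_force: [-1.4, -0.0, -0.1]
opening: 0.0218
```

{"fn": "send_rows", "kwargs": {
  "commands": [
    {"delta_pos": [-0.05, 0, 0.013], "twist": [0, 0, 0], "fingers": 1},
    {"delta_pos": [-0.05, 0, 0.013], "twist": [0, 0, 0], "fingers": 1}
  ]
}}

```text
time_s: 22.45
tcp_pos: [0.4216, 0.1046, 0.0418]
ee_rot: [-1.529, -1.304, -1.176]
contact_force: [-1.5, -0.2, 0.6]
opening: 0.0225
```

{"fn": "send_rows", "kwargs": {
  "commands": [
    {"delta_pos": [-0.05, 0, 0.013], "twist": [0, 0, 0], "fingers": 1},
    {"delta_pos": [-0.05, 0, 0.013], "twist": [0, 0, 0], "fingers": 1}
  ]
}}

```text
time_s: 22.65
tcp_pos: [0.4215, 0.1047, 0.0415]
ee_rot: [-1.529, -1.304, -1.176]
contact_force: [-2.5, 0.2, 5.1]
opening: 0.0225
```

{"fn": "send_rows", "kwargs": {
  "commands": [
    {"delta_pos": [-0.05, 0, 0.013], "twist": [0, 0, 0], "fingers": 1},
    {"delta_pos": [-0.05, 0, 0.013], "twist": [0, 0, 0], "fingers": 1}
  ]
}}

```text
time_s: 22.85
tcp_pos: [0.4215, 0.1047, 0.0415]
ee_rot: [-1.528, -1.303, -1.177]
contact_force: [-3.6, -2.4, 10.4]
opening: 0.0221
```

The gauge is seated on the bench (10 N upward). I release and back out along the tool axis.

{"fn": "send_rows", "kwargs": {
  "commands": [
    {"delta_pos": [0.05, 0, 0], "twist": [0, 0, 0], "fingers": 0.5},
    {"delta_pos": [0.05, 0, 0], "twist": [0, 0, 0], "fingers": 0.4},
    {"delta_pos": [0.05, 0, 0], "twist": [0, 0, 0], "fingers": 0.3},
    {"delta_pos": [0.05, 0, 0], "twist": [0, 0, 0], "fingers": 0.3},
    {"delta_pos": [0.05, 0, -2], "twist": [0, 0, 0], "fingers": 0.3},
    {"delta_pos": [0.05, 0, -5], "twist": [0, 0, 0], "fingers": 0.3},
    {"delta_pos": [1, 0, -9], "twist": [0, 0, 0], "fingers": 0.3},
    {"delta_pos": [5, 0, -11], "twist": [0, 0, 0], "fingers": 0},
    {"delta_pos": [9, 0, -12], "twist": [0, 0, 0], "fingers": 0},
    {"delta_pos": [13, 0, -13], "twist": [0, 0, 0], "fingers": 0},
    {"delta_pos": [17, 0, -14], "twist": [0, 0, 0], "fingers": 0},
    {"delta_pos": [17, 0, -14], "twist": [0, 0, 0], "fingers": 0}
  ]
}}

```text
time_s: 24.05
tcp_pos: [0.4078, 0.0138, 0.2442]
ee_rot: [-1.531, -1.311, -1.178]
contact_force: [-0.3, -0.2, -1.5]
opening: 0.086
```

```bash
python3 - <<'E'
from h import *
from scipy.spatial.transform import Rotation as Ro
s=state();R=Ro.from_rotvec(s['ee_rot']).as_matrix();print(s['time_s'],s['tcp_pos'],s['qpos'].round(3));print(R.round(3))
snap('scene','s9');snap('side','d9')
# desired: vertical, yaw: tool y at 80.9deg, tool x=-fx, above handle
th=np.radians(-9.1);fx=np.array([np.cos(th),np.sin(th),0]);fy=np.array([-np.sin(th),np.cos(th),0])
H=np.array([.4147,.0632,0])  # est handle
Rd=np.c_[-fx,fy,[0,0,-1]]; Pd=H+[0,0,.17]
print('delta cm',R.T@(Pd-s['tcp_pos'])*100,'twist',Ro.from_matrix(R.T@Rd).as_rotvec())
E
```

```text
24.05 [0.40782625 0.01382238 0.24415305] [-0.753  0.461  2.025  0.939  1.693 -1.043]
[[ 0.036  0.987  0.154]
 [ 0.258 -0.158  0.953]
 [ 0.965  0.006 -0.261]]
delta cm [-5.8582333  -0.14660714  6.7453938 ] twist [ 1.01611783 -1.00818971 -1.31893565]
```

{"fn": "send_rows", "kwargs": {
  "commands": [
    {"delta_pos": [-3, 0, 3], "twist": [0.25, -0.25, -0.33], "fingers": 0},
    {"delta_pos": [-5.86, -0.15, 6.75], "twist": [1.016, -1.008, -1.319], "fingers": 0},
    {"delta_pos": [-5.86, -0.15, 6.75], "twist": [1.016, -1.008, -1.319], "fingers": 0},
    {"delta_pos": [-5.86, -0.15, 6.75], "twist": [1.016, -1.008, -1.319], "fingers": 0},
    {"delta_pos": [-5.86, -0.15, 6.75], "twist": [1.016, -1.008, -1.319], "fingers": 0},
    {"delta_pos": [-5.86, -0.15, 6.75], "twist": [1.016, -1.008, -1.319], "fingers": 0},
    {"delta_pos": [-5.86, -0.15, 6.75], "twist": [1.016, -1.008, -1.319], "fingers": 0},
    {"delta_pos": [-5.86, -0.15, 6.75], "twist": [1.016, -1.008, -1.319], "fingers": 0},
    {"delta_pos": [-5.86, -0.15, 6.75], "twist": [1.016, -1.008, -1.319], "fingers": 0},
    {"delta_pos": [-5.86, -0.15, 6.75], "twist": [1.016, -1.008, -1.319], "fingers": 0},
    {"delta_pos": [-5.86, -0.15, 6.75], "twist": [1.016, -1.008, -1.319], "fingers": 0},
    {"delta_pos": [-5.86, -0.15, 6.75], "twist": [1.016, -1.008, -1.319], "fingers": 0},
    {"delta_pos": [-5.86, -0.15, 6.75], "twist": [1.016, -1.008, -1.319], "fingers": 0},
    {"delta_pos": [-5.86, -0.15, 6.75], "twist": [1.016, -1.008, -1.319], "fingers": 0},
    {"delta_pos": [-5.86, -0.15, 6.75], "twist": [1.016, -1.008, -1.319], "fingers": 0},
    {"delta_pos": [-5.86, -0.15, 6.75], "twist": [1.016, -1.008, -1.319], "fingers": 0},
    {"delta_pos": [-5.86, -0.15, 6.75], "twist": [1.016, -1.008, -1.319], "fingers": 0}
  ]
}}

```text
time_s: 25.85
tcp_pos: [0.4138, 0.0634, 0.1664]
ee_rot: [-0.252, -3.124, -0.007]
contact_force: [-0.8, 0.5, -0.0]
opening: 0.0852
```

```bash
python3 - <<'E'
from h import *
s=state();print(s['time_s'],s['tcp_pos'],s['ee_rot'],s['qpos'].round(3))
a,m=snap('wrist','w10'); A=a.astype(int)
# handle top face colour ~ (68,42,22); bar ~ grey
r=(A[:,:,0]>50)&(A[:,:,0]<100)&(A[:,:,0]>1.35*A[:,:,1])&(A[:,:,1]>1.4*A[:,:,2])
n,l,st,c=cv2.connectedComponentsWithStats(r.astype(np.uint8)); 
for i in range(1,n):
    if st[i,4]>80: print('brown',st[i],c[i],cv2.minAreaRect(np.argwhere(l==i)[:,::-1].astype(np.float32)))
g=(np.ptp(A,axis=2)<14)&(A[:,:,0]>80)
n,l,st,c=cv2.connectedComponentsWithStats(g.astype(np.uint8))
for i in range(1,n):
    if st[i,4]>80: print('grey',st[i],c[i])
print(np.round(w2pix(m,np.array([[.4147,.0632,.07],[.4147,.0632,.018]])),1))
E
```

```text
25.85 [0.41382124 0.06342563 0.16637731] [-0.25222037 -3.12408522 -0.00689858] [ 0.037  0.148  1.995  0.006  1.005 -1.376]
brown [251 173  19  25 474] [259.98101266 184.97468354] ((260.0, 185.0), (24.0, 18.0), 90.0)
grey [ 388  127   65  186 6827] [417.99545921 208.80679654]
grey [253 199  15  83 697] [261.99713056 229.43472023]
[[255.1 185.1]
 [255.1 170.5]]
```

```bash
python3 - <<'E'
from h import *
from scipy.spatial.transform import Rotation as Ro
a,m=load('w10'); A=a.astype(int); s=state();R=Ro.from_rotvec(s['ee_rot']).as_matrix()
h=pix2w(m,[(260,184.7)],.07)[0]
g=(np.ptp(A,axis=2)<14)&(A[:,:,0]>80)
rows=np.arange(206,278); right=[245+np.max(np.where(g[v,245:280])[0])+.5 for v in rows]
P=pix2w(m,np.c_[right,rows],.018); k=np.polyfit(P[:,0],P[:,1],1); res=P[:,1]-np.polyval(k,P[:,0])
k=np.polyfit(P[abs(res)<.0015,0],P[abs(res)<.0015,1],1)
print('handle',h,'yaw straight edge',np.degrees(np.arctan(k[0])),'res',res.std())
print('tool yaw (tool -x)',np.degrees(np.arctan2(-R[1,0],-R[0,0])), 'tool z',R[:,2])
rel=R.T@(h-s['tcp_pos'])*100;print('delta cm',rel)
O=np.array([.396,.2152]);th=np.radians(-9.1);Q=np.array([[np.cos(th),-np.sin(th)],[np.sin(th),np.cos(th)]]);print('handle in F',(h[:2]-O)@Q*1e3)
E
```

```text
handle [0.41502751 0.06730768 0.07      ] yaw straight edge -9.535660199671023 res 0.0003364129288255695
tool yaw (tool -x) -9.219291856680409 tool z [-0.00663699  0.00477744 -0.99996656]
delta cm [-0.12615703  0.366689    9.64881231]
handle in F [  42.17838806 -143.02156263]
```

{"fn": "send_rows", "kwargs": {
  "commands": [
    {"delta_pos": [-0.13, 0.37, 4], "twist": [0, 0, 0], "fingers": 0.4},
    {"delta_pos": [-0.13, 0.37, 8], "twist": [0, 0, 0], "fingers": 0.4},
    {"delta_pos": [-0.13, 0.37, 12], "twist": [0, 0, 0], "fingers": 0.4},
    {"delta_pos": [-0.13, 0.37, 15], "twist": [0, 0, 0], "fingers": 0.4},
    {"delta_pos": [-0.13, 0.37, 17], "twist": [0, 0, 0], "fingers": 0.4},
    {"delta_pos": [-0.13, 0.37, 17.5], "twist": [0, 0, 0], "fingers": 0.4},
    {"delta_pos": [-0.13, 0.37, 17.5], "twist": [0, 0, 0], "fingers": 0.4},
    {"delta_pos": [-0.13, 0.37, 17.5], "twist": [0, 0, 0], "fingers": 0.4}
  ],
  "newtons": 60
}}

```text
time_s: 26.7
tcp_pos: [0.4153, 0.068, -0.0073]
ee_rot: [-0.25, -3.127, -0.006]
contact_force: [0.6, 0.1, 0.1]
opening: 0.0516
```

{"fn": "send_rows", "kwargs": {
  "commands": [
    {"delta_pos": [0, 0, 0], "twist": [0, 0, 0], "fingers": 1},
    {"delta_pos": [0, 0, 0], "twist": [0, 0, 0], "fingers": 1},
    {"delta_pos": [0, 0, 0], "twist": [0, 0, 0], "fingers": 1},
    {"delta_pos": [0, 0, 0], "twist": [0, 0, 0], "fingers": 1},
    {"delta_pos": [0, 0, 0], "twist": [0, 0, 0], "fingers": 1},
    {"delta_pos": [0, 0, 0], "twist": [0, 0, 0], "fingers": 1}
  ],
  "newtons": 60
}}

```text
time_s: 27.3
tcp_pos: [0.4151, 0.0682, -0.0075]
ee_rot: [-0.248, -3.127, -0.006]
contact_force: [-1.8, -0.5, 8.5]
opening: 0.0174
```

```bash
cat >> h.py <<'E'
from scipy.spatial.transform import Rotation as Ro
def fs():
    s=state();R=Ro.from_rotvec(s['ee_rot']).as_matrix();O=np.array([.396,.2152]);th=np.radians(-9.1);Q=np.array([[np.cos(th),-np.sin(th)],[np.sin(th),np.cos(th)]])
    print('t',s['time_s'],'tcpF mm',((s['tcp_pos'][:2]-O)@Q*1e3).round(2),'z',round(s['tcp_pos'][2]*1e3,2),'forceF',(s['contact_force'][:2]@Q).round(2),s['contact_force'][2].round(2),'yaw',np.degrees(np.arctan2(-R[1,0],-R[0,0])).round(2),'tz',R[:,2].round(4),'mom',s['moment'].round(2),'op',round(s['opening'],4))
E
python3 -c "
from h import *
fs()"
```

```text
t 27.3 tcpF mm [  42.07 -142.13] z -7.5 forceF [-1.72 -0.77] 8.53 yaw -9.09 tz [-0.0042  0.0041 -1.    ] mom [-0.01  0.13  0.03] op 0.0174
```

{"fn": "send_rows", "kwargs": {
  "commands": [
    {"delta_pos": [0, 0, -1], "twist": [0, 0, 0], "fingers": 1},
    {"delta_pos": [0, 0, -3], "twist": [0, 0, 0], "fingers": 1},
    {"delta_pos": [1, 0, -4], "twist": [0, 0, 0], "fingers": 1},
    {"delta_pos": [3, 1, -4], "twist": [0, 0, 0], "fingers": 1},
    {"delta_pos": [5, 3.5, -4], "twist": [0, 0, 0], "fingers": 1},
    {"delta_pos": [6.2, 6, -4], "twist": [0, 0, 0], "fingers": 1},
    {"delta_pos": [6.2, 8.5, -4], "twist": [0, 0, 0], "fingers": 1},
    {"delta_pos": [6.2, 10.2, -4], "twist": [0, 0, 0], "fingers": 1},
    {"delta_pos": [6.2, 10.2, -2.5], "twist": [0, 0, 0], "fingers": 1},
    {"delta_pos": [6.2, 10.2, -1], "twist": [0, 0, 0], "fingers": 1},
    {"delta_pos": [6.2, 10.2, -0.3], "twist": [0, 0, 0], "fingers": 1},
    {"delta_pos": [6.2, 10.2, -0.15], "twist": [0, 0, 0], "fingers": 1},
    {"delta_pos": [6.2, 10.2, -0.15], "twist": [0, 0, 0], "fingers": 1},
    {"delta_pos": [6.2, 10.2, -0.15], "twist": [0, 0, 0], "fingers": 1}
  ],
  "newtons": 60
}}

```text
time_s: 28.7
tcp_pos: [0.3698, 0.1787, -0.0054]
ee_rot: [-0.249, -3.127, -0.006]
contact_force: [-0.1, 0.5, -2.2]
opening: 0.0172
```

```bash
python3 -c "
from h import *
fs()
a,m=snap('wrist','w11');fs()"
```

```text
t 28.7 tcpF mm [-20.06 -40.17] z -5.39 forceF [-0.23  0.51] -2.25 yaw -9.11 tz [-0.0047  0.0044 -1.    ] mom [0.02 0.06 0.05] op 0.0172
t 28.75 tcpF mm [-20.04 -40.16] z -5.41 forceF [0.55 0.86] -1.38 yaw -9.11 tz [-0.0046  0.0044 -1.    ] mom [0.   0.03 0.04] op 0.0174
```

{"fn": "send_rows", "kwargs": {
  "commands": [
    {"delta_pos": [0, 0.8, 0], "twist": [0, 0, 0], "fingers": 1},
    {"delta_pos": [0, 1.6, 0], "twist": [0, 0, 0], "fingers": 1},
    {"delta_pos": [0, 2.3, 0.1], "twist": [0, 0, 0], "fingers": 1},
    {"delta_pos": [0, 2.7, 0.1], "twist": [0, 0, 0], "fingers": 1},
    {"delta_pos": [0, 2.7, 0.1], "twist": [0, 0, 0], "fingers": 1},
    {"delta_pos": [0, 2.7, 0.1], "twist": [0, 0, 0], "fingers": 1}
  ]
}}

```text
time_s: 29.35
tcp_pos: [0.3736, 0.2054, -0.0069]
ee_rot: [-0.248, -3.126, -0.006]
contact_force: [-0.8, 0.4, -1.7]
opening: 0.0175
```

{"fn": "send_rows", "kwargs": {
  "commands": [
    {"delta_pos": [0, 0.1, 0], "twist": [0, 0, 0], "fingers": 1},
    {"delta_pos": [0, 0.1, 0], "twist": [0, 0, 0], "fingers": 1}
  ]
}}

```text
time_s: 29.55
tcp_pos: [0.374, 0.2063, -0.0068]
ee_rot: [-0.249, -3.126, -0.006]
contact_force: [-0.3, 0.3, -2.4]
opening: 0.0174
```

{"fn": "send_rows", "kwargs": {
  "commands": [
    {"delta_pos": [0, 0.1, 0], "twist": [0, 0, 0], "fingers": 1},
    {"delta_pos": [0, 0.1, 0], "twist": [0, 0, 0], "fingers": 1}
  ]
}}

```text
time_s: 29.75
tcp_pos: [0.3741, 0.2073, -0.0068]
ee_rot: [-0.249, -3.126, -0.006]
contact_force: [0.2, 0.5, -1.5]
opening: 0.0172
```

{"fn": "send_rows", "kwargs": {
  "commands": [
    {"delta_pos": [0, 0.05, 0], "twist": [0, 0, 0], "fingers": 1},
    {"delta_pos": [0, 0.05, 0], "twist": [0, 0, 0], "fingers": 1}
  ]
}}

```text
time_s: 29.95
tcp_pos: [0.3742, 0.2078, -0.0068]
ee_rot: [-0.249, -3.126, -0.006]
contact_force: [-0.1, -0.1, -2.5]
opening: 0.0176
```

```bash
python3 -c "
from h import *
fs()"
```

```text
t 29.95 tcpF mm [-20.38 -10.73] z -6.83 forceF [-0.1  -0.15] -2.54 yaw -9.1 tz [-0.0053  0.0041 -1.    ] mom [-0.03  0.04  0.05] op 0.0176
```

{"fn": "send_rows", "kwargs": {
  "commands": [
    {"delta_pos": [0, 0.1, 0], "twist": [0, 0, 0], "fingers": 1},
    {"delta_pos": [0, 0.1, 0], "twist": [0, 0, 0], "fingers": 1}
  ]
}}

```text
time_s: 30.15
tcp_pos: [0.3744, 0.2089, -0.0068]
ee_rot: [-0.249, -3.126, -0.006]
contact_force: [-0.0, 0.6, -1.8]
opening: 0.0172
```

{"fn": "send_rows", "kwargs": {
  "commands": [
    {"delta_pos": [0, 0.05, 0], "twist": [0, 0, 0], "fingers": 1},
    {"delta_pos": [0, 0.05, 0], "twist": [0, 0, 0], "fingers": 1}
  ]
}}

```text
time_s: 30.35
tcp_pos: [0.3744, 0.2093, -0.0068]
ee_rot: [-0.249, -3.126, -0.006]
contact_force: [0.1, 0.2, -0.8]
opening: 0.0174
```

{"fn": "send_rows", "kwargs": {
  "commands": [
    {"delta_pos": [0, 0.05, 0], "twist": [0, 0, 0], "fingers": 1},
    {"delta_pos": [0, 0.05, 0], "twist": [0, 0, 0], "fingers": 1}
  ]
}}

```text
time_s: 30.55
tcp_pos: [0.3744, 0.2096, -0.0069]
ee_rot: [-0.249, -3.126, -0.005]
contact_force: [-0.6, -4.0, -2.1]
opening: 0.0172
```

```bash
python3 -c "
from h import *
fs()"
```

```text
t 30.55 tcpF mm [-20.47  -8.97] z -6.85 forceF [ 0.09 -4.08] -2.14 yaw -9.1 tz [-0.0057  0.0038 -1.    ] mom [-0.54  0.05 -0.06] op 0.0172
```

{"fn": "send_rows", "kwargs": {
  "commands": [
    {"delta_pos": [0, -0.03, 0.04], "twist": [0, 0, 0], "fingers": 1},
    {"delta_pos": [0, -0.03, 0.04], "twist": [0, 0, 0], "fingers": 1}
  ]
}}

```text
time_s: 30.75
tcp_pos: [0.3744, 0.2095, -0.0073]
ee_rot: [-0.249, -3.126, -0.006]
contact_force: [-0.6, -0.5, -1.1]
opening: 0.0172
```

{"fn": "send_rows", "kwargs": {
  "commands": [
    {"delta_pos": [0, 0, 0.03], "twist": [0, 0, 0], "fingers": 1},
    {"delta_pos": [0, 0, 0.03], "twist": [0, 0, 0], "fingers": 1}
  ]
}}

```text
time_s: 30.95
tcp_pos: [0.3744, 0.2095, -0.0075]
ee_rot: [-0.249, -3.126, -0.006]
contact_force: [-1.5, -1.3, 1.1]
opening: 0.0173
```

```bash
python3 -c "
from h import *
fs()"
```

```text
t 30.95 tcpF mm [-20.42  -9.04] z -7.46 forceF [-1.3  -1.48] 1.08 yaw -9.1 tz [-0.0053  0.0042 -1.    ] mom [-0.28  0.04 -0.08] op 0.0173
```

{"fn": "send_rows", "kwargs": {
  "commands": [
    {"delta_pos": [0, 0, 0], "twist": [0, 0, -0.005], "fingers": 1},
    {"delta_pos": [0, 0, 0], "twist": [0, 0, -0.005], "fingers": 1}
  ]
}}

```text
time_s: 31.15
tcp_pos: [0.3744, 0.2095, -0.0075]
ee_rot: [-0.241, -3.127, -0.006]
contact_force: [-2.0, -1.8, 4.0]
opening: 0.0173
```

```bash
python3 -c "
from h import *
fs()"
```

```text
t 31.15 tcpF mm [-20.43  -9.09] z -7.46 forceF [-1.65 -2.09] 4.0 yaw -8.83 tz [-0.0055  0.0042 -1.    ] mom [-0.39  0.19 -0.39] op 0.0173
```

{"fn": "send_rows", "kwargs": {
  "commands": [
    {"delta_pos": [0, 0, -0.01], "twist": [0, 0, 0.003], "fingers": 1},
    {"delta_pos": [-0.4, 0, -0.01], "twist": [0, 0, 0.003], "fingers": 1},
    {"delta_pos": [-1.2, 0, -0.01], "twist": [0, 0, 0.003], "fingers": 1},
    {"delta_pos": [-2, 0, -0.01], "twist": [0, 0, 0.003], "fingers": 1},
    {"delta_pos": [-2.8, 0, -0.01], "twist": [0, 0, 0.003], "fingers": 1},
    {"delta_pos": [-3.5, 0, -0.01], "twist": [0, 0, 0.003], "fingers": 1},
    {"delta_pos": [-4, 0, -0.01], "twist": [0, 0, 0.003], "fingers": 1},
    {"delta_pos": [-4, 0, -0.01], "twist": [0, 0, 0.003], "fingers": 1}
  ]
}}

```text
time_s: 31.95
tcp_pos: [0.4144, 0.203, -0.0075]
ee_rot: [-0.246, -3.126, -0.005]
contact_force: [-2.4, -4.8, 7.5]
opening: 0.0173
```

```bash
python3 -c "
from h import *
fs()"
```

```text
t 31.95 tcpF mm [20.08 -9.14] z -7.49 forceF [-1.57 -5.06] 7.49 yaw -8.99 tz [-0.0057  0.0037 -1.    ] mom [-1.01  0.2  -0.21] op 0.0173
```

{"fn": "send_rows", "kwargs": {
  "commands": [
    {"delta_pos": [0, -0.015, -0.02], "twist": [0, 0, 0], "fingers": 1},
    {"delta_pos": [-0.5, -0.02, -0.02], "twist": [0, 0, 0], "fingers": 1},
    {"delta_pos": [-1.2, -0.02, -0.02], "twist": [0, 0, 0], "fingers": 1},
    {"delta_pos": [-1.9, -0.025, -0.02], "twist": [0, 0, 0], "fingers": 1},
    {"delta_pos": [-2.6, -0.025, -0.02], "twist": [0, 0, 0], "fingers": 1},
    {"delta_pos": [-3.2, -0.03, -0.02], "twist": [0, 0, 0], "fingers": 1},
    {"delta_pos": [-3.7, -0.03, -0.02], "twist": [0, 0, 0], "fingers": 1},
    {"delta_pos": [-3.7, -0.03, -0.02], "twist": [0, 0, 0], "fingers": 1}
  ]
}}

```text
time_s: 32.75
tcp_pos: [0.451, 0.197, -0.0075]
ee_rot: [-0.246, -3.126, -0.005]
contact_force: [-2.8, -5.0, 7.7]
opening: 0.0174
```

```bash
python3 -c "
from h import *
fs()"
```

```text
t 32.75 tcpF mm [57.15 -9.26] z -7.45 forceF [-2.01 -5.41] 7.72 yaw -8.99 tz [-0.0055  0.0039 -1.    ] mom [-0.86  0.24 -0.21] op 0.0174
```

{"fn": "send_rows", "kwargs": {
  "commands": [
    {"delta_pos": [0, -0.02, -0.025], "twist": [0, 0, 0.002], "fingers": 1},
    {"delta_pos": [-0.2, -0.02, -0.025], "twist": [0, 0, 0.002], "fingers": 1},
    {"delta_pos": [-0.4, -0.022, -0.025], "twist": [0, 0, 0.002], "fingers": 1},
    {"delta_pos": [-0.4, -0.022, -0.025], "twist": [0, 0, 0.002], "fingers": 1}
  ]
}}

```text
time_s: 33.15
tcp_pos: [0.4547, 0.1964, -0.0074]
ee_rot: [-0.249, -3.126, -0.006]
contact_force: [-2.8, -2.1, 3.8]
opening: 0.0174
```

```bash
python3 -c "
from h import *
fs()"
```

```text
t 33.15 tcpF mm [60.9 -9.3] z -7.44 forceF [-2.45 -2.53] 3.79 yaw -9.09 tz [-0.0053  0.0041 -1.    ] mom [-0.5   0.14 -0.08] op 0.0174
```

{"fn": "send_rows", "kwargs": {
  "commands": [
    {"delta_pos": [-0.2, -0.003, -0.01], "twist": [0, 0, 0], "fingers": 1},
    {"delta_pos": [-0.4, -0.004, -0.01], "twist": [0, 0, 0], "fingers": 1},
    {"delta_pos": [-0.4, -0.004, -0.01], "twist": [0, 0, 0], "fingers": 1}
  ]
}}

```text
time_s: 33.45
tcp_pos: [0.4587, 0.1957, -0.0074]
ee_rot: [-0.249, -3.126, -0.006]
contact_force: [-1.1, -1.8, 1.7]
opening: 0.0172
```

{"fn": "send_rows", "kwargs": {
  "commands": [
    {"delta_pos": [-0.2, 0, 0], "twist": [0, 0, 0], "fingers": 1},
    {"delta_pos": [-0.2, 0, 0], "twist": [0, 0, 0], "fingers": 1}
  ]
}}

```text
time_s: 33.65
tcp_pos: [0.4606, 0.1954, -0.0074]
ee_rot: [-0.249, -3.126, -0.006]
contact_force: [-1.2, -1.7, 2.0]
opening: 0.017
```

{"fn": "send_rows", "kwargs": {
  "commands": [
    {"delta_pos": [-0.2, -0.001, 0], "twist": [0, 0, 0], "fingers": 1},
    {"delta_pos": [-0.2, -0.001, 0], "twist": [0, 0, 0], "fingers": 1}
  ]
}}

```text
time_s: 33.85
tcp_pos: [0.4626, 0.1951, -0.0074]
ee_rot: [-0.249, -3.126, -0.006]
contact_force: [-1.4, -2.2, 1.2]
opening: 0.0173
```

```bash
python3 -c "
from h import *
fs()"
```

```text
t 33.85 tcpF mm [68.92 -9.32] z -7.42 forceF [-1.01 -2.39] 1.21 yaw -9.1 tz [-0.0051  0.0042 -1.    ] mom [-0.41  0.09 -0.05] op 0.0173
```

{"fn": "send_rows", "kwargs": {
  "commands": [
    {"delta_pos": [-0.2, -0.001, 0], "twist": [0, 0, 0], "fingers": 1},
    {"delta_pos": [-0.2, -0.001, 0], "twist": [0, 0, 0], "fingers": 1}
  ]
}}

```text
time_s: 34.05
tcp_pos: [0.4643, 0.1948, -0.0074]
ee_rot: [-0.249, -3.126, -0.006]
contact_force: [-2.0, -1.0, 2.1]
opening: 0.0173
```

{"fn": "send_rows", "kwargs": {
  "commands": [
    {"delta_pos": [-0.2, -0.001, 0], "twist": [0, 0, 0], "fingers": 1},
    {"delta_pos": [-0.2, -0.001, 0], "twist": [0, 0, 0], "fingers": 1}
  ]
}}

```text
time_s: 34.25
tcp_pos: [0.4656, 0.1946, -0.0074]
ee_rot: [-0.249, -3.125, -0.006]
contact_force: [-7.6, 0.3, 5.8]
opening: 0.0172
```

```bash
python3 -c "
from h import *
fs()"
```

```text
t 34.25 tcpF mm [72.   -9.38] z -7.43 forceF [-7.6  -0.93] 5.82 yaw -9.1 tz [-0.0067  0.0041 -1.    ] mom [ 0.02  0.74 -0.06] op 0.0172
```

{"fn": "send_rows", "kwargs": {
  "commands": [
    {"delta_pos": [0, 0, 0], "twist": [0, 0, 0], "fingers": 1},
    {"delta_pos": [0, 0, 0], "twist": [0, 0, 0], "fingers": 1}
  ]
}}

```text
time_s: 34.45
tcp_pos: [0.4656, 0.1946, -0.0074]
ee_rot: [-0.249, -3.125, -0.006]
contact_force: [-7.4, 0.6, 5.8]
opening: 0.0173
```

```bash
python3 -c "
from h import *
fs()"
```

```text
t 34.45 tcpF mm [72.01 -9.38] z -7.44 forceF [-7.36 -0.62] 5.83 yaw -9.1 tz [-0.0065  0.0041 -1.    ] mom [-0.02  0.65 -0.  ] op 0.0173
```

{"fn": "send_rows", "kwargs": {
  "commands": [
    {"delta_pos": [-0.03, 0, 0], "twist": [0, 0, 0], "fingers": 1},
    {"delta_pos": [-0.03, 0, 0], "twist": [0, 0, 0], "fingers": 1}
  ]
}}

```text
time_s: 34.65
tcp_pos: [0.4656, 0.1945, -0.0075]
ee_rot: [-0.249, -3.124, -0.005]
contact_force: [-8.7, 0.5, 6.3]
opening: 0.0175
```

```bash
python3 -c "
from h import *
fs()"
```

```text
t 34.65 tcpF mm [71.98 -9.41] z -7.46 forceF [-8.63 -0.83] 6.25 yaw -9.1 tz [-0.0071  0.004  -1.    ] mom [ 0.15  0.92 -0.06] op 0.0175
```

Snug at 8.6 N of total push with no further travel. The tip is about 40 mm past the crown, which implies a gap near 9 mm. I release and rise straight up.

{"fn": "send_rows", "kwargs": {
  "commands": [
    {"delta_pos": [0, 0, 0], "twist": [0, 0, 0], "fingers": 0.6},
    {"delta_pos": [0, 0, 0], "twist": [0, 0, 0], "fingers": 0.5},
    {"delta_pos": [0, 0, 0], "twist": [0, 0, 0], "fingers": 0.4},
    {"delta_pos": [0, 0, 0], "twist": [0, 0, 0], "fingers": 0.4},
    {"delta_pos": [0, 0, -1], "twist": [0, 0, 0], "fingers": 0.4},
    {"delta_pos": [0, 0, -4], "twist": [0, 0, 0], "fingers": 0.4},
    {"delta_pos": [0, 0, -8], "twist": [0, 0, 0], "fingers": 0.4},
    {"delta_pos": [0, 0, -12], "twist": [0, 0, 0], "fingers": 0.2},
    {"delta_pos": [0, 0, -16], "twist": [0, 0, 0], "fingers": 0},
    {"delta_pos": [0, 0, -20], "twist": [0, 0, 0], "fingers": 0},
    {"delta_pos": [0, 0, -20], "twist": [0, 0, 0], "fingers": 0}
  ]
}}

```text
time_s: 35.75
tcp_pos: [0.47, 0.1943, 0.1983]
ee_rot: [0.249, 3.129, 0.011]
contact_force: [0.2, 0.0, -0.4]
opening: 0.0855
```

```bash
python3 - <<'E'
from h import *
fs()
a,m=snap('wrist','w12');b,_=snap('scene','s12');c,_=snap('side','d12')
p=w2pix(m,[[.4656,.1945,.018],[.55,.19,.022]]);print(p)
cv=lambda im,W,H:cv2.resize(im,(W,H),interpolation=cv2.INTER_CUBIC)
cv2.imwrite('pics/t12.png',np.hstack([cv(a[120:320,190:350],480,600),np.vstack([cv(b[160:240,285:365],300,300),cv(c[120:200,185:265],300,300)])])[:,:,::-1])
E
```

```text
t 35.75 tcpF mm [76.32 -8.91] z 198.32 forceF [0.23 0.08] -0.37 yaw -9.09 tz [ 0.0036  0.0069 -1.    ] mom [-0.02 -0.01  0.03] op 0.0855
[[254.09492229 156.99309013]
 [262.1076296  230.08047908]]
```

View pics/t12.png

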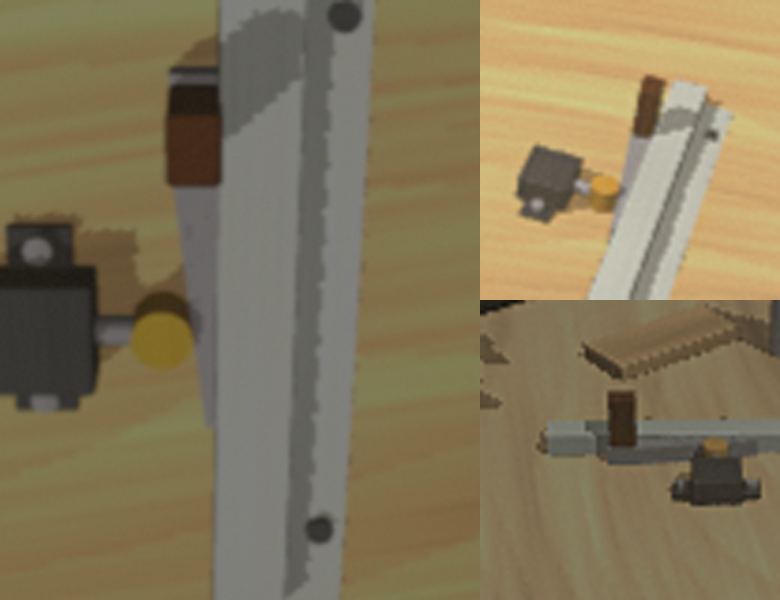

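```bash
python3 - <<'E'
from h import *
a,m=load('w12');q=lambda x,y:(190+(x+.5)/3-.5,120+(y+.5)/3-.5)
O=np.array([396,215.2]);th=np.radians(-9.1);Q=np.array([[np.cos(th),-np.sin(th)],[np.sin(th),np.cos(th)]])
F=lambda p,z:print(np.round((pix2w(m,[p],z)[0,:2]*1e3-O)@Q,1))
F(q(193.5,151),.07);F(q(211,427),.018);F(q(161,342),.024)
print((np.array([382.,0])@Q))
# bar/fence edge line
E
```

```text
[73.2 -9.4]
[199.7  -2.7]
[159.5 -22. ]
[377.19207418  60.41638169]
```

```bash
python3 -c "
from h import *
print(job_done());fs()"
```

```text
the job is handed in; nothing more can be done
None
the job is handed in; nothing more can be done
```

The gauge is nipped in the gap with its straight edge against the fence, standing flat on the bench, and the arm is clear of it. I handed the job in at about 36 s.

**What went wrong first:** The first grip slipped, and the gauge rolled onto its side beside the fence. The camera images showed the real finger ends about 35 mm above the reported TCP, so I had only caught the top of the handle. While recovering, the finger ends pressed down on the gauge with about 44 N for a moment before I backed off. I don't know whether that counts against the 40 N limit.

**How I finished it:** I slid the gauge to open bench, stood it upright again and took a deeper grip on the handle. I then laid it along the fence and slid it in by feel.

**Last checks:**
- **Push:** the drag rose from about 1 N to 7.4 N. A further 0.3 mm command raised it to 8.6 N with no more travel, so I stopped. I estimate 2 to 3 N of that was bench friction, so the nip itself is probably nearer 6 N.
- **Position:** the last picture shows the gauge upright, its edge along the fence and the nose against its taper. It stayed where I left it after release, with the tip about 40 mm past the crown.
- **Gap reading:** the gauge position gives a gap of about 9.0 mm. The picture alone gives about 10 mm, which is within the camera calibration error.
- **Not tested:** I did not push the gauge again after letting go. I saw no other items disturbed, but I did not measure their positions afterwards.

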